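Let down and bolt the microscope's floating platform

ROBOT

A 6-joint arm with a two-finger parallel gripper is mounted at the origin on the work surface. World frame = base frame: x ahead of the robot, y to its left, z up, the work surface at z = 0. Lengths are in mm, angles in rad, forces in N, time in s.
With the tool pointing down it reaches from about 325 to 900 mm from the base axis. Payload 6.1 kg.
Tool frame: the origin (TCP) lies at the very end of the fingers, on their centre line; the grasp point (between the pads) lies 19 mm behind it (bot.pinch_z is the distance from the TCP to the grasp point, in mm); z points along the fingers, y is the line along which they close (so a half turn about z gives the same grasp; the last joint's range is limited). The gripper opens to 87 mm and grips with 3 to 60 N. Pads are 19 mm wide; open, the fingers measure 117 mm over their backs; the gripper's body (75 mm by 190 mm) begins 51 mm behind the grasp point.
Start: joints at [1.135, 0.22, 1.526, -0, 1.395, -0.126], TCP at [190.541, 595.239, 195.638] pointing down, gripper open.
Joint ranges: [-2.98, 2.98], [-0.91, 2.08], [0.09, 2.57], [-1.24, 4.39], [0.2, 2.65], [-2.68, 2.68]. Speed limits (rad/s): [2.57, 2.57, 3.01, 3.14, 3.14, 3.14].

INTERFACE

Orientations are given as a unit quaternion [x, y, z, w].
In Python, from bench import bot gives the robot as it stands.
- The arm moves only by the tool jog_arm, never from a script. Its argument "series" is one flat list of numbers, 7 for each row, row after row: the shift along the tool's x, y, z in units of 40 mm (1.0 is 40 mm), then the turn, a rotation vector about the tool's x, y, z in units of 5 degrees (1.0 is 5 degrees), then the finger opening in mm, from 0 to 87. In form: [dx, dy, dz, wx, wy, wz, gripper, dx, dy, dz, wx, wy, wz, gripper, ...]. A call has 1 to 10 rows; each row shifts and turns the commanded pose from where the row before left it, along the tool's axes as they then stand; what a row does not reach is not made up. A row lasts 1/12 s, in which the tool goes at most 41.7 mm and 7.16 degrees, less where a joint would pass 70% of its speed; a pose out of reach is approached as far as the arm can. A call is refused whole if a number of a shift passes 1 or a number of a turn 1, either way. A call with a gripper value outside its range is refused whole. The fingers move at their own pace and stop on an object; "force" is the grip in N (left out, the last holds). Time passes only in rows, so rows that do not move let the fingers close. It gives the time, the measured TCP pose, the force, the opening and the grip force at its end, in the units of the state.
- bot.observe(): the state, without advancing time (a new reading comes with each control period).
- bot.camera(name): name is "scene" or "top" or "wrist"; returns the picture (420x560x3 uint8, red, green, blue); there is no depth.
- bot.camera_params(name): a dict with "fovy" (degrees; the focal length in pixels is half the picture's height over the tangent of half this angle, whatever the lens; pixels are square), "cx", "cy" (the principal point, pixels), "R" (3x3) and "t" (3): a world point X has camera coordinates R X + t. Camera axes: x right, y down, z forward; pixel columns grow to the right and rows downward; lengths in mm; the calibration is good to about 2 mm. A picture is of the moment at which its call begins: read the wrist's pose just before it. camera_params takes no time and is no camera call; for the wrist camera it gives the pose at the moment of the call.
- bot.hand_in(): hands the job in; it is judged then, once.
The state is a dict: "clock": time; "joint_pos": joint angles; "qvel": joint speeds; "joint_efforts": joint torques, N m; "ee_pos": TCP position; "eef_rot": TCP orientation; "wrist_force": force on the tool from outside, world axes, zero at the start; "moment": the same for the moment, N m; "finger_gap": finger opening in mm; "grip_force": force on a finger pad.
Only numpy, scipy, OpenCV 4.12 (cv2) and the standard library are available. Lean on these libraries where they do the work, as an engineer would, in place of code of your own. Each camera call takes 0.05 s, during which the arm holds its last target. There are 200 camera calls.

TASK

The microscope is about to be lifted back onto its air-floated bench platform, so first put the platform down: lift the locking collar on the lever of its air valve, throw the lever fully over to its other end and let the collar drop home again. Then take the hammer-head hold-down bolt out of the rest block, lower it into the strut's slot beside the platform's lug until its flange sits on the strut, and turn it a quarter turn, so that its head is caught under the lips and its bar lies square across the lug. Leave the shut-off valve and the other things on the bench alone, and let go of everything.

Things in the scene. Friction and masses are not known exactly. Their poses are not given: they have to be found in the camera images.
- valve: lever-lock air valve on the grey valve console (bench box 110 x 165 x 28 mm). Aluminium body 74 x 46 x 45 mm with a steel gate of two upright cheeks (outer faces at y = +-13 mm) whose top is 38 mm above the lever's pivot. Origin: centre of the body's underside; z up. The lever swings in the x-z plane about an axis along y through (0, 0, 48) mm. The shut-off valve stands 85 mm away along its y axis, on either side.
- lever (a joint): lever angle, rad: 0 = leaning 24 degrees to the valve's -x (platform floating), 0.838 = leaning 24 degrees to its +x (platform down); hard stops at both. The lever stays where it is left (friction 0.06 N m). Rod 11 mm thick; black knob 29 mm wide on top, from 77 to 94 mm from the pivot. The lever is locked at either end while the collar is down.
- collar (a joint): lift of the locking collar along the lever, m: 0 = dropped home, 0.012 = stop against the knob. A spring holds it down (3 N at home, 6 N at the top). Its key leaves the notch of the gate at 0.005 and the gate's hump between the notches lifts it to 0.0065, so lift it by about 0.01; it drops into the other notch when the lever is within 0.05 rad of the other stop.
- collar_mid (a point): centre of the collar, a plain knurled steel cylinder 30 mm in diameter and 22 mm long round the lever rod, 53 mm from the pivot when down; z along the lever towards the knob, y along the lever's hinge. A square key, 26 mm wide in y, hangs 10 mm below the collar.
- lever_pivot (a point): point on the lever's hinge axis, in the middle of the lever; y along the hinge, z along the lever
- holdbolt: loose hammer-head hold-down bolt, 0.28 kg, 110 mm long and 68 mm high, standing in the rest block. Origin: centre of the underside of its round flange (38 mm in diameter, 5 mm thick), z up, x along the bar. Above the flange a steel bar 110 x 16 x 10 mm (z 5 to 15 mm), on it a black grip fin 44 mm along x, 14 mm thick in y, z 15 to 51 mm. Below: neck 14 mm in diameter, then the hammer head 33 mm along x, 17 mm in y, z -9 to -17 mm.
- fin_mid (a point): grip point on the bolt's fin, 37 mm above the bolt's origin, same axes
- block: white plastic rest block 80 x 130 x 34 mm fixed to the bench, with two pockets 39 x 24 mm, 24 mm deep, at y = +-33 mm, in which the bolt and the levelling screw stand on their flanges; origin under its centre. Which stands where varies.
- platform: the platform's fixed base pan with a slotted steel strut along its front. Origin: on the bench under the middle of the strut, y along the strut, x towards the platform, z up. Strut 310 mm long, 41 mm wide, its lips' top at z = 53 mm; slot 22 mm wide, lips 7.5 mm deep, 36 mm wide inside, 30 mm free below the lips. Two accessories are clamped on the strut, at y = -67 to -37 mm (46 mm high above the strut) and y = 139 to 153 mm (30 mm high).
- slot_point (a point): point in the middle of the strut's slot, level with the top of the lips, abreast of the middle of the lug (platform frame 0, 45, 53 mm); x towards the platform, y along the strut, z up. The bolt belongs here.
- lug_mid (a point): centre of the top of the platform's aluminium hold-down lug, 50 mm along x from the slot: the lug reaches from 25 mm to 75 mm from the slot's axis, 80 mm along y. Its top is 9 mm above the strut's lips while the platform floats (the bolt's bar cannot turn over it) and 2 mm above them when it is down.
- plate (a joint): how far the platform's plate has come down, m: 0 = floating, 0.007 = down; it follows the valve lever. The plate (280 x 300 mm) stands 32 mm above the lug from 75 mm beyond the slot's axis on and carries two black micromanipulators 175 mm high, 225 to 285 mm beyond the slot's axis.
- shutoff_handle (a joint): flat 75 mm lever of the brass shut-off valve beside the lever-lock valve, 83 mm above the bench, turns about the vertical; 0 as found, to be left there
- shutoff: brass shut-off valve on the console, body 66 x 36 x 34 mm, origin under its centre
- screw: levelling screw with a round black knob 36 mm in diameter, 43 mm high, standing in the other pocket of the block; to be left alone
- bottle: clear reagent bottle 70 mm in diameter, 143 mm high, standing on the bench in front of the strut; to be left alone
- tiprack: grey pipette-tip rack 122 x 82 x 65 mm, on the bench beside the platform; to be left alone
- dishes: stack of culture dishes 92 mm in diameter, 62 mm high, on the bench beside the platform; to be left alone

How it is judged (in metres and radians):
On the way, in this order (a step that is already met when the one before it is completed fails the run):
1. the collar is lifted while the lever is still at its floating end (value of joint collar above 0.004 m and value of joint lever below 0.2 rad), for 0.05 s.
2. the lever is fully over and the collar has dropped home in the other notch (value of joint lever above 0.77 rad and value of joint collar below 0.002 m), for 0.1 s.
3. the bolt stands in the slot with its head below the lips, bar still along the strut (z of holdbolt in the frame of slot_point between -0.003 and 0.003 m and x of holdbolt in the frame of slot_point between -0.005 and 0.005 m and angle between the x axis of holdbolt and the y axis of slot_point, either way round below 0.4 rad), for 0.05 s.
At the end, for the whole second after the job is handed in: Lever within 0.07 rad of its far stop, collar down within 2 mm; the bolt upright in the slot, flange on the lips within 3 mm, centred in the slot within 5 mm, within 30 mm of the lug's middle along the strut, bar square across the strut within 15 degrees, at rest and released (all of step 2 and z of holdbolt in the frame of slot_point between -0.003 and 0.003 m and x of holdbolt in the frame of slot_point between -0.005 and 0.005 m and y of holdbolt in the frame of slot_point between -0.03 and 0.03 m and angle between the x axis of holdbolt and the x axis of slot_point, either way round below 0.26 rad and angle between holdbolt's own z axis and vertical below 0.08 rad and linear speed of holdbolt below 0.02 m/s); the robot touches nothing.
It fails at once if the shut-off valve's handle is turned (value of joint shutoff_handle above 0.2 rad or value of joint shutoff_handle below -0.2 rad).
It fails at once if a bystander is pushed away or tipped (distance of any of bottle, tiprack, dishes from where it was at the start of the episode above 0.03 m or angle between bottle's own z axis and vertical above 0.4 rad or distance of screw from where it was at the start of the episode above 0.02 m or angle between screw's own z axis and vertical above 0.3 rad).
It also fails if it takes over 64 s, if anything falls off the work surface, if the arm or the gripper's body presses on something with over 40 N, if the wrist force passes 120 N, or if a joint passes its speed limit or range.

## Working session

There is one attempt and no reset: what is moved stays moved. The work goes in short steps, Python scripts to look and compute and a tool call to move; the robot and the scene stay as the last step left them, time stands still between calls to the robot, and variables do not carry over. Pictures are saved under pics/ and viewed, at most 10 in all, crops included, and the job is handed in when it is done.

Besides the shell and the picture viewer there is one more tool, called after "Call:" as name(argument=value, ...) on one line, values as JSON. jog_arm: Moves the arm, as the interface text tells. Its arguments: {"type":"object","properties":{"series":{"type":"array"},"force":{"type":"number"}},"required":["series"]}

```bash
ls; mkdir -p pics; python3 - <<'E'
from bench import bot
import cv2, numpy as np
for n in("scene","top"):
    im=bot.camera(n); cv2.imwrite(f"pics/{n}0.png",im[:,:,::-1]); p=bot.camera_params(n); print(n,p)
print(bot.observe())
E
```

```text
pics
scene {'fovy': 54.115560010791285, 'cx': 282.7216193430974, 'cy': 211.85952426812727, 'R': array([[ 0.51176497,  0.8590418 , -0.01199209],
       [ 0.4560846 , -0.28348374, -0.84357798],
       [-0.72806831,  0.42624425, -0.53687278]]), 't': array([-272.93270364, -152.69782934, 1490.189733  ])}
top {'fovy': 48.32788242088261, 'cx': 277.896758333072, 'cy': 207.9356511864528, 'R': array([[ 0.13399005, -0.99097897,  0.00270976],
       [-0.9687765 , -0.1315627 , -0.21015079],
       [ 0.20861152,  0.02553297, -0.97766523]]), 't': array([-56.65347685, 501.53569835, 964.04894818])}
{'clock': 0.1, 'joint_pos': array([ 1.13489003e+00,  2.21148982e-01,  1.52751341e+00,  3.43634014e-05,
        1.39469402e+00, -1.26085880e-01]), 'qvel': array([ 0.00023993, -0.00199077, -0.00269202,  0.00054605, -0.00058583,
        0.00173287]), 'joint_efforts': array([-3.05931526e-04, -4.95944059e+01, -3.88523626e+01,  7.01471488e-02,
        5.14670892e-02, -1.67654622e-05]), 'ee_pos': array([190.27819399, 594.69031169, 194.63678066]), 'eef_rot': array([ 1.54294314e-01,  9.88024537e-01, -8.42601504e-04, -2.60806407e-04]), 'wrist_force': array([ 0.24475961,  0.27263104, -0.51926457]), 'moment': array([ 0.02556893, -0.01780313, -0.00852228]), 'grip_force': 0.0, 'finger_gap': 87.12130393843952}
```

View pics/scene0.png

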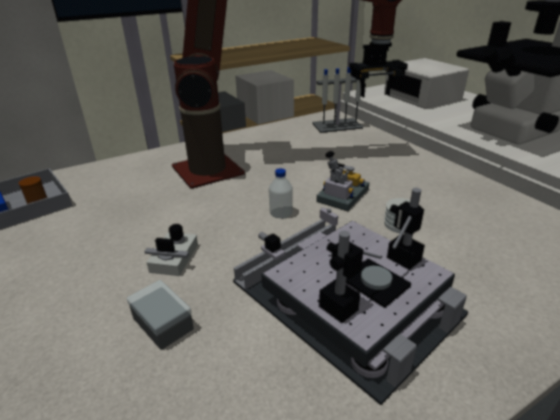

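View pics/top0.png

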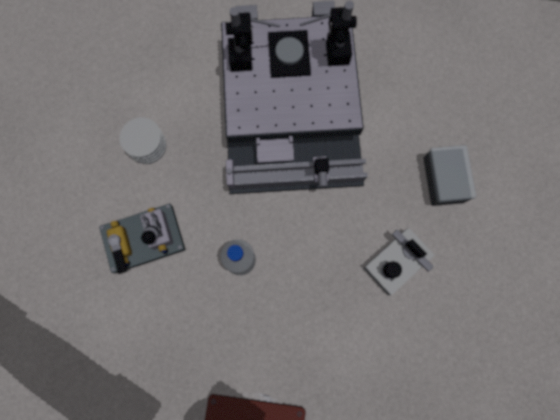

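The scene view shows the valve at (340,185), block and bolt at (172,248), and strut at about (290,245). The top view has the valve at (148,238), block at (400,260), strut slot at about row 170 and lug at (275,150). I'll enlarge these crops.

```bash
cat > h.py <<'E'
import numpy as np, cv2
from bench import bot
def ray(n,px,P=None):
    p=P or bot.camera_params(n); f=210/np.tan(np.radians(p["fovy"]/2))
    d=p["R"].T@np.array([(px[0]-p["cx"])/f,(px[1]-p["cy"])/f,1.]); c=-p["R"].T@p["t"]
    return c,d/np.linalg.norm(d)
def onz(n,px,z,P=None):
    c,d=ray(n,px,P); return c+d*(z-c[2])/d[2]
def tri(n1,a,n2,b,P1=None,P2=None):
    A=np.zeros((3,3));B=np.zeros(3)
    for c,d in(ray(n1,a,P1),ray(n2,b,P2)):
        M=np.eye(3)-np.outer(d,d);A+=M;B+=M@c
    return np.linalg.solve(A,B)
def proj(n,X,P=None):
    p=P or bot.camera_params(n); f=210/np.tan(np.radians(p["fovy"]/2))
    x=p["R"]@np.array(X,float)+p["t"]; return x[:2]/x[2]*f+[p["cx"],p["cy"]]
E
python3 - <<'E'
import cv2,numpy as np
t=cv2.imread("pics/top0.png");s=cv2.imread("pics/scene0.png")
def c(im,x,y,w,h,k):
    return cv2.convertScaleAbs(cv2.resize(im[y:y+h,x:x+w],None,fx=k,fy=k,interpolation=cv2.INTER_CUBIC),alpha=1.4)
o=np.zeros((600,800,3),np.uint8)
def put(a,x,y): o[y:y+a.shape[0],x:x+a.shape[1]]=a
put(c(t,95,200,100,75,4),0,0)      # valve top: px=95+u/4
put(c(t,350,220,100,75,4),400,0)   # block top
put(c(s,305,140,80,75,4),0,300)    # valve scene
put(c(s,135,215,80,75,4),320,300)
put(c(t,220,130,150,65,1.06) if 0 else c(t,222,130,150,65,1),645,300)
cv2.imwrite("pics/m1.png",o)
E
```

```text
(no output)
```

View pics/m1.png

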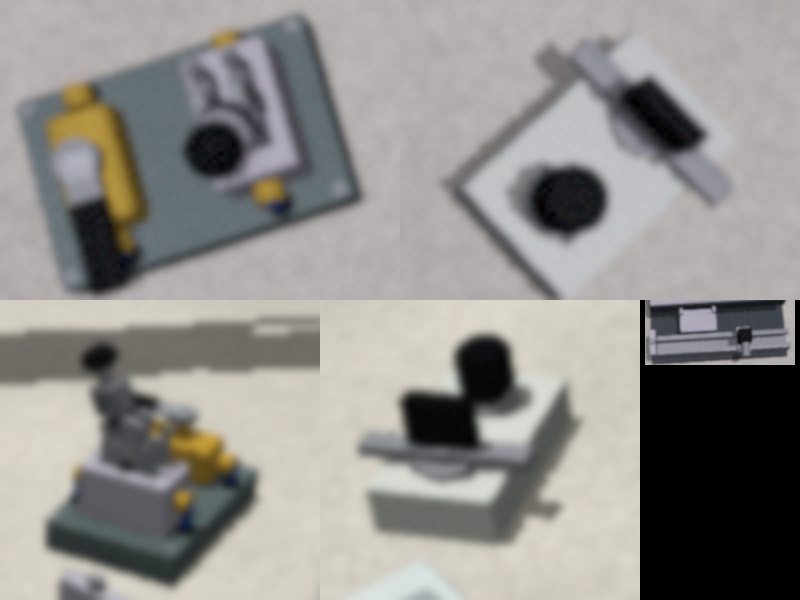

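The mosaic shows the console corners and knob in the top-left crop (knob at (213,150)). The bolt's fin is at (664,117), with bar ends at (590,45) and (722,195). The lever leans towards the robot, and the shut-off valve is on its left.

```bash
python3 - <<'E'
from h import *
np.set_printoptions(precision=1,suppress=True)
u=lambda a,x0=95,y0=200,k=4:(x0+a[0]/k,y0+a[1]/k)
C=[onz("top",u(a),28) for a in[(20,105),(303,15),(360,195),(65,290)]]
print(*C); TL,TR,BR,BL=C
x=(TL+TR-BL-BR)[:2];x2=np.array([-(TL+BL-TR-BR)[1],(TL+BL-TR-BR)[0]])
print("valve yaw",np.degrees(np.arctan2(x[1],x[0])),np.degrees(np.arctan2(-x2[1],-x2[0])))
# knob
kn=tri("top",u((213,148)),"scene",(305+100/4,140+58/4)); print("knob",kn)
b=lambda a:u(a,350,220); b=lambda a:(350+(a[0]-400)/4,220+a[1]/4)
print("fin",onz("top",b((664.5,117)),85)); e=[onz("top",b(a),48) for a in[(590,45),(722,195)]];print("bar",e,(e[0]+e[1])/2,np.degrees(np.arctan2(*(e[0]-e[1])[[1,0]])))
print("finS",tri("top",b((664.5,117)),"scene",(135+(440-320)/4,215+95/4)))
print("strut front L,R",onz("top",(229,190),0),onz("top",(365,187),0))
print("bottle",onz("top",(236,254),143))
print("lug",onz("top",(275,150),58))
o=bot.observe();from scipy.spatial.transform import Rotation as R
print(R.from_quat(o["eef_rot"]).as_matrix())
p=bot.camera_params("wrist");print(p["fovy"],-p["R"].T@p["t"]-o["ee_pos"],p["R"]@R.from_quat(o["eef_rot"]).as_matrix())
E
```

```text
[416.2 395.6  28. ] [487.3 250.1  28. ] [392.2 200.9  28. ] [320.  349.9  28. ]
valve yaw 26.381804251411587 25.96682699759207
knob [393.3 249.7 150.9]
fin [ 449.7 -284.5   85. ]
bar [array([ 489.4, -252. ,   48. ]), array([ 418.3, -328.2,   48. ])] [ 453.9 -290.1   48. ] 46.939811649467195
finS [ 450.8 -284.1   80.9]
strut front L,R [542.8 130.1   0. ] [ 592.2 -180.5    0. ]
bottle [384.1  77.  143. ]
lug [633.3  35.1  58. ]
[[-1.   0.3 -0. ]
 [ 0.3  1.  -0. ]
 [ 0.  -0.  -1. ]]
65.97270010658214 [-69.   22.5 188.3] [[ 0.   1.   0. ]
 [-1.   0.  -0.3]
 [-0.3 -0.   1. ]]
```

```bash
cat >> h.py <<'E'
from scipy.spatial.transform import Rotation as Ro
def frame(z,y):
    z=np.array(z,float);z/=np.linalg.norm(z);y=np.array(y,float);y-=z*(y@z);y/=np.linalg.norm(y)
    return np.column_stack([np.cross(y,z),y,z])
def plan(T,M,n,cur=None):
    "even rows in units of the tool from the present pose to pose T,M (or y-flipped, nearer)"
    o=bot.observe(); p=o["ee_pos"] if cur is None else cur; R0=Ro.from_quat(o["eef_rot"])
    rv=(R0.inv()*Ro.from_matrix(M)).as_rotvec(); T=np.array(T,float)
    print("rot deg",np.degrees(rv).round(1),"shift mm tool",R0.inv().apply(T-p).round(1))
    for k in range(n):
        d=(R0*Ro.from_rotvec(rv*k/n)).inv().apply((T-p)/n)/40
        print(d.round(2).tolist(),(np.degrees(rv)/n/5).round(2).tolist())
E
python3 - <<'E'
from h import *
a=np.radians(26);xh=np.array([np.cos(a),np.sin(a),0]);yh=np.array([-np.sin(a),np.cos(a),0])
s,c=np.sin(np.radians(24)),np.cos(np.radians(24));l=-s*xh+c*np.array([0,0,1])
cm=np.array([424,264,76])+53*l;print(cm)
for sg in(1,-1): plan(cm+l*100,frame(-l,sg*yh),12 if sg>0 else 1)
E
```

```text
[404.62465892 254.55001474 124.41790926]
rot deg [ -9.2 -22.9 -43.1] shift mm tool [-278.5 -286.8  -20.7]
[-0.58, -0.6, -0.04] [-0.15, -0.38, -0.72]
[-0.54, -0.63, -0.03] [-0.15, -0.38, -0.72]
[-0.5, -0.66, -0.02] [-0.15, -0.38, -0.72]
[-0.46, -0.69, -0.02] [-0.15, -0.38, -0.72]
[-0.42, -0.72, -0.01] [-0.15, -0.38, -0.72]
[-0.37, -0.75, -0.01] [-0.15, -0.38, -0.72]
[-0.32, -0.77, -0.01] [-0.15, -0.38, -0.72]
[-0.28, -0.79, -0.01] [-0.15, -0.38, -0.72]
[-0.23, -0.8, -0.01] [-0.15, -0.38, -0.72]
[-0.18, -0.81, -0.01] [-0.15, -0.38, -0.72]
[-0.13, -0.82, -0.02] [-0.15, -0.38, -0.72]
[-0.07, -0.83, -0.03] [-0.15, -0.38, -0.72]
rot deg [-28.5  11.5 133.8] shift mm tool [-278.5 -286.8  -20.7]
[-6.96, -7.17, -0.52] [-5.7, 2.31, 26.76]
```

Call:
jog_arm(series=[-0.58,-0.6,-0.04,-0.15,-0.38,-0.72,87,-0.54,-0.63,-0.03,-0.15,-0.38,-0.72,87,-0.5,-0.66,-0.02,-0.15,-0.38,-0.72,87,-0.46,-0.69,-0.02,-0.15,-0.38,-0.72,87,-0.42,-0.72,-0.01,-0.15,-0.38,-0.72,87,-0.37,-0.75,-0.01,-0.15,-0.38,-0.72,87,-0.32,-0.77,-0.01,-0.15,-0.38,-0.72,87,-0.28,-0.79,-0.01,-0.15,-0.38,-0.72,87,-0.23,-0.8,-0.01,-0.15,-0.38,-0.72,87,-0.18,-0.81,-0.01,-0.15,-0.38,-0.72,87])

```text
clock: 0.93
ee_pos: [338.9, 296.3, 212.7]
eef_rot: [-0.162, 0.971, 0.038, 0.171]
wrist_force: [0.9, 0.4, 0.1]
finger_gap: 86.8
grip_force: 0.0
```

Call:
jog_arm(series=[-0.13,-0.82,-0.02,-0.15,-0.38,-0.72,87,-0.07,-0.83,-0.03,-0.15,-0.38,-0.72,87,0,0,0,0,0,0,87,0,0,0,0,0,0,87])

```text
clock: 1.27
ee_pos: [366.7, 241.4, 216.4]
eef_rot: [-0.212, 0.956, 0.045, 0.199]
wrist_force: [0.3, 0.9, 0.2]
finger_gap: 87.1
grip_force: 0.0
```

```bash
python3 - <<'E'
from h import *
np.set_printoptions(precision=3,suppress=True)
o=bot.observe();P=bot.camera_params("wrist");im=bot.camera("wrist");cv2.imwrite("pics/w1.png",im[:,:,::-1])
np.save("w1.npy",P,allow_pickle=True)
print(o["clock"],o["ee_pos"],o["joint_pos"],Ro.from_quat(o["eef_rot"]).as_matrix())
a=np.radians(26);xh=np.array([np.cos(a),np.sin(a),0]);l=-.407*xh+[0,0,.914]
pv=np.array([424,264,76]);print([proj("wrist",pv+k*l,P) for k in(0,53,94)])
E
```

```text
1.2667 [366.676 241.434 216.403] [ 0.383 -0.692  2.3    0.025  1.123 -1.63 ] [[-0.831 -0.423  0.362]
 [-0.387  0.906  0.17 ]
 [-0.4    0.001 -0.917]]
[array([278.057, 183.705]), array([277.132, 195.413]), array([276.164, 207.661])]
```

View pics/w1.png

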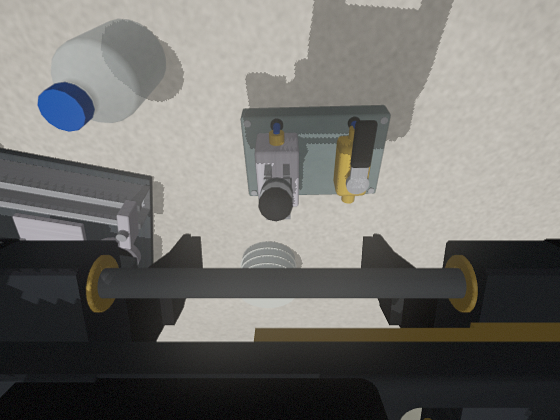

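Wrist view: the knob disc is at (276,199), with console corners at about (243,108), (390,107), (380,193) and (249,195). The knob was predicted at (276,208), so it is off by several mm.

```bash
python3 - <<'E'
from h import *
np.set_printoptions(precision=1,suppress=True)
P=np.load("w1.npy",allow_pickle=True).item()
im=cv2.imread("pics/w1.png");g=cv2.cvtColor(im,cv2.COLOR_BGR2GRAY)
def disc(g,x0,y0,x1,y1,th):
    m=(g[y0:y1,x0:x1]<th).astype(np.uint8);n,l,s,c=cv2.connectedComponentsWithStats(m);i=1+np.argmax(s[1:,4])
    cn=cv2.findContours((l==i).astype(np.uint8),cv2.RETR_EXTERNAL,cv2.CHAIN_APPROX_NONE)[0][0]
    cc,r=cv2.minEnclosingCircle(cn);return np.array(cc)+[x0,y0],r,s[i]+np.array([x0,y0,0,0,0])
w=disc(g,250,170,305,228,60);t=disc(cv2.cvtColor(cv2.imread("pics/top0.png"),7-1),138,222,160,250,60)
s=disc(cv2.cvtColor(cv2.imread("pics/scene0.png"),6),320,145,340,163,70)
print(w,t,s)
for a,b in((("wrist",w[0],P),("top",t[0],None)),(("wrist",w[0],P),("scene",s[0],None)),(("top",t[0],None),("scene",s[0],None))):
    print(tri(a[0],a[1],b[0],b[1],a[2],b[2]))
C=[onz("wrist",q,28,P) for q in((243,108),(389,107),(377,193),(250,195))];print(C,np.mean(C,0))
E
```

```text
(array([286., 194.]), 9.999999747378752e-05, array([286, 194,   1,   1,   1])) (array([148., 237.]), 8.062357902526855, array([140, 231,  17,  14, 177])) (array([330.5, 157. ]), 7.43313455581665, array([324, 150,  13,  13, 101]))
[395.2 257.4 130.7]
[389.1 255.9 139.7]
[393.9 252.2 142.5]
[array([381.1, 202.8,  28. ]), array([314.3, 343.2,  28. ]), array([414.9, 399.8,  28. ]), array([487.2, 252.7,  28. ])] [399.4 299.6  28. ]
```

```bash
python3 - <<'E'
from h import *
np.set_printoptions(precision=1,suppress=True)
P=np.load("w1.npy",allow_pickle=True).item()
w=(276,199)
print(tri("wrist",w,"top",(148,237.5),P),tri("wrist",w,"scene",(330,156.5),P),tri("top",(148,237.5),"scene",(330,156.5)))
im=cv2.convertScaleAbs(cv2.imread("pics/w1.png")[95:235,220:400],alpha=1.3)
cv2.imwrite("pics/w1c.png",cv2.resize(im,None,fx=4,fy=4,interpolation=cv2.INTER_CUBIC))
E
```

```text
[392.5 249.4 147.3] [394.4 249.3 144.8] [392.7 251.4 143.9]
```

View pics/w1c.png

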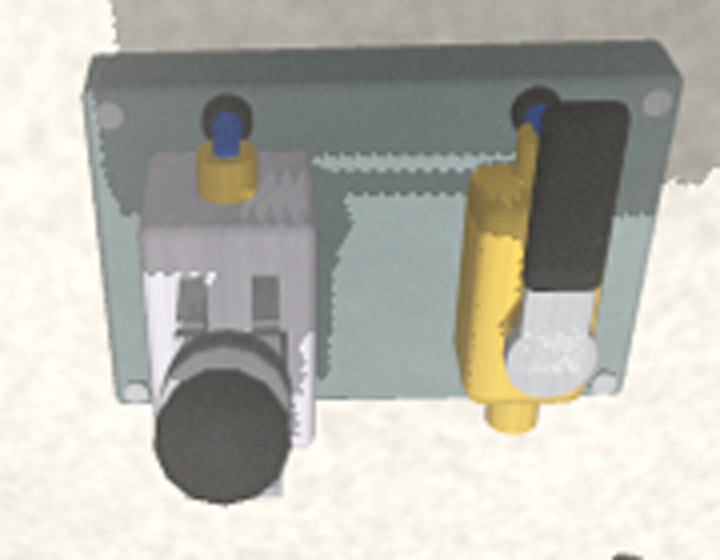

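```bash
python3 - <<'E'
from h import *
np.set_printoptions(precision=1,suppress=True)
P=np.load("w1.npy",allow_pickle=True).item()
q=lambda u,v:(220+u/4,95+v/4)
C=[onz("wrist",q(*a),28,P) for a in((88,90),(677,85),(620,393),(122,403))];print(C,np.mean(C,0))
d=C[1]+C[2]-C[0]-C[3];print(np.degrees(np.arctan2(-d[0],d[1])))
print(onz("wrist",q(222,436),76+94*.9135,P),tri("wrist",q(222,436),"top",(148,237.5),P))
B=[onz("wrist",q(*a),73,P) for a in((140,225),(314,230))];print("body top front",B,np.mean(B,0))
# pivot guess from console
a=np.radians(26);print(np.mean(C,0)[:2]+42.5*np.array([np.sin(a),-np.cos(a)]))
print(np.array([424,264,76])+94*np.array([-.407*np.cos(a),-.407*np.sin(a),.9135]))
E
```

```text
[array([391.7, 205.6,  28. ]), array([322.7, 349.8,  28. ]), array([416.3, 397.7,  28. ]), array([488. , 253.7,  28. ])] [404.7 301.7  28. ]
26.01904356631363
[386.4 245.2 161.9] [391.6 247.9 155.1]
body top front [array([399.2, 226.9,  73. ]), array([381.9, 267.4,  73. ])] [390.5 247.2  73. ]
[423.3 263.5]
[389.6 247.2 161.9]
```

```bash
cat >> h.py <<'E'
_a=np.radians(26);XH=np.array([np.cos(_a),np.sin(_a),0]);YH=np.array([-np.sin(_a),np.cos(_a),0])
PV=np.array([423.5,263.5,76.])
def lev(th): # th lever rad, 0..0.838
    b=th-np.radians(24); return np.sin(b)*XH+np.cos(b)*np.array([0,0,1])
E
python3 - <<'E'
from h import *
l=lev(0);M=frame(-l,YH)
plan(PV+(100)*l,M,3)
print(bot.observe()["qvel"])
E
```

```text
rot deg [-0.3 -0.5 -0.8] shift mm tool [ 1.2 -6.4 53. ]
[0.01, -0.05, 0.44] [-0.02, -0.03, -0.05]
[0.01, -0.05, 0.44] [-0.02, -0.03, -0.05]
[0.01, -0.05, 0.44] [-0.02, -0.03, -0.05]
[ 0.06098588  0.02994129 -0.01741932  0.00024293 -0.00122859  0.00484339]
```

Call:
jog_arm(series=[0,0,0.4,0,0,0,87,0,0,0.4,0,0,0,87,0,0,0.4,0,0,0,87,0,0,0,0,0,0,87,0,0,0,0,0,0,87,0,0,0,0,0,0,87,0,0,0,0,0,0,87])

```text
clock: 1.9
ee_pos: [383.1, 252.8, 173.5]
eef_rot: [-0.216, 0.955, 0.045, 0.199]
wrist_force: [0.9, 0.2, 0.3]
finger_gap: 86.7
grip_force: 0.0
```

```bash
python3 - <<'E'
from h import *
l=lev(0);M=frame(-l,YH)
plan(PV+(36)*l,M,1);print(bot.observe()["qvel"].round(3))
E
```

```text
rot deg [-0.2 -0.4 -0.5] shift mm tool [ 1.6 -7.9 69.8]
[0.04, -0.2, 1.75] [-0.03, -0.08, -0.1]
[-0.011 -0.009  0.004  0.001 -0.004 -0.003]
```

Call:
jog_arm(series=[0.04,-0.2,0.2,0,-0.08,-0.1,87,0,0,0.4,0,0,0,87,0,0,0.4,0,0,0,87,0,0,0.4,0,0,0,87,0,0,0.25,0,0,0,87,0,0,0.1,0,0,0,87,0,0,0,0,0,0,87,0,0,0,0,0,0,87])

```text
clock: 2.57
ee_pos: [411.0, 256.4, 108.6]
eef_rot: [-0.219, 0.953, 0.045, 0.203]
wrist_force: [0.3, 0.8, 0.5]
finger_gap: 86.8
grip_force: 0.0
```

```bash
python3 - <<'E'
from h import *
l=lev(0);M=frame(-l,YH)
plan(PV+(36)*l,M,1);P=bot.camera_params("wrist");im=bot.camera("wrist");cv2.imwrite("pics/w2.png",cv2.resize(im[60:340,100:460,::-1],None,fx=2,fy=2))
E
```

```text
rot deg [-0.2 -0.  -0.1] shift mm tool [ 0.2  0.9 -0.4]
[0.0, 0.02, -0.01] [-0.04, -0.01, -0.01]
```

View pics/w2.png

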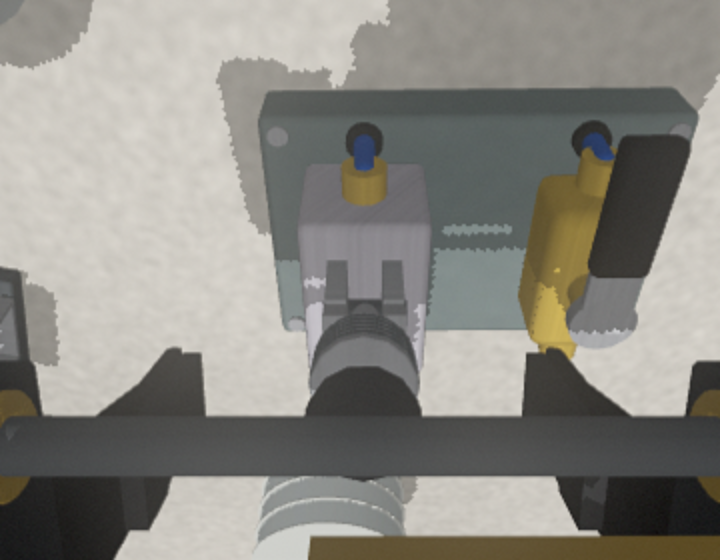

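The collar sits centred between the fingers at column 365, with fingertips at 205 and 525. Closing now.

Call:
jog_arm(series=[0,0,0,0,0,0,20,0,0,0,0,0,0,20,0,0,0,0,0,0,20,0,0,0,0,0,0,20,0,0,0,0,0,0,20,0,0,0,0,0,0,20,0,0,0,0,0,0,20,0,0,0,0,0,0,20], force=35)

```text
clock: 3.28
ee_pos: [410.7, 256.1, 107.7]
eef_rot: [-0.219, 0.953, 0.045, 0.202]
wrist_force: [0.1, 0.2, 0.5]
finger_gap: 41.8
grip_force: 0.0
```

Call:
jog_arm(series=[0,0,0,0,0,0,20,0,0,0,0,0,0,20,0,0,0,0,0,0,20,0,0,0,0,0,0,20,0,0,0,0,0,0,20,0,0,0,0,0,0,20])

```text
clock: 3.78
ee_pos: [410.6, 256.2, 107.7]
eef_rot: [-0.219, 0.953, 0.045, 0.202]
wrist_force: [-0.4, -0.0, 0.4]
finger_gap: 27.4
grip_force: 34.9
```

Call:
jog_arm(series=[0,0,-0.05,0,0,0,20,0,0,-0.05,0,0,0,20,0,0,-0.05,0,0,0,20,0,0,-0.05,0,0,0,20,0,0,-0.05,0,0,0,20,0,0,0,0,0,0,20,0,0,0,0,0,0,20,0,0,0,0,0,0,20])

```text
clock: 4.45
ee_pos: [407.1, 254.5, 116.0]
eef_rot: [-0.219, 0.953, 0.045, 0.202]
wrist_force: [9.3, 6.2, -11.2]
finger_gap: 27.4
grip_force: 35.0
```

```bash
python3 - <<'E'
from h import *
o=bot.observe();print(o["ee_pos"],(o["ee_pos"]-PV)@lev(0),o["wrist_force"],o["wrist_force"]@lev(0),o["moment"])
plan(PV+45*lev(.419),frame(-lev(.419),YH),1)
E
```

```text
[407.10217832 254.4872285  115.98701434] 44.13153920089509 [  9.27408322   6.22955646 -11.23771409] -14.767252137966501 [ 0.59725146 -0.42476826  0.06751425]
rot deg [-0.2 23.9 -0.1] shift mm tool [-19.1   1.    3. ]
[-0.48, 0.02, 0.08] [-0.03, 4.79, -0.03]
```

Call:
jog_arm(series=[-0.04,0,0.0,0,0.4,0,20,-0.04,0,0.0,0,0.4,0,20,-0.04,0,0,0,0.4,0,20,0,0,0,0,0,0,20])

```text
clock: 4.78
ee_pos: [411.0, 256.5, 117.7]
eef_rot: [-0.221, 0.963, 0.033, 0.15]
wrist_force: [2.2, 2.1, -3.1]
finger_gap: 27.6
grip_force: 35.0
```

```bash
cat > st.py <<'E'
from h import *
o=bot.observe();M=Ro.from_quat(o["eef_rot"]).as_matrix();th=np.arctan2(-M[:,2]@XH,-M[2,2])+np.radians(24)
d=o["ee_pos"]-PV
print("tool th",th.round(3),"TCP th",(np.arctan2(d@XH,d[2])+np.radians(24)).round(3),"r",np.linalg.norm([d@XH,d[2]]).round(1),"y",(d@YH).round(1),"F tool",(M.T@o["wrist_force"]).round(1),"gap",o["finger_gap"].round(1),o["grip_force"].round(1))
E
python3 st.py
```

```text
Traceback (most recent call last):
  File "st.py", line 4, in <module>
    print("tool th",th.round(3),"TCP th",(np.arctan2(d@XH,d[2])+np.radians(24)).round(3),"r",np.linalg.norm([d@XH,d[2]]).round(1),"y",(d@YH).round(1),"F tool",(M.T@o["wrist_force"]).round(1),"gap",o["finger_gap"].round(1),o["grip_force"].round(1))
                                                                                                                                                                                                     ^^^^^^^^^^^^^^^^^^^^^
AttributeError: 'float' object has no attribute 'round'
```

Call:
jog_arm(series=[-0.058,0,0,0,0.6,0,20,-0.058,0,0,0,0.6,0,20,-0.058,0,0,0,0.6,0,20,-0.058,0,0,0,0.6,0,20,-0.058,0,0,0,0.6,0,20,-0.058,0,0,0,0.6,0,20,-0.058,0,0,0,0.6,0,20,0,0,0,0,0,0,20,0,0,0,0,0,0,20])

```text
clock: 5.53
ee_pos: [424.9, 263.4, 119.8]
eef_rot: [-0.224, 0.974, -0.007, -0.027]
wrist_force: [-1.6, 2.4, -6.2]
finger_gap: 27.5
grip_force: 35.0
```

```bash
sed -i 's/o\["finger_gap"\].round(1),o\["grip_force"\].round(1)/o["finger_gap"],o["grip_force"]/' st.py
python3 st.py
```

```text
tool th 0.474 TCP th 0.447 r 43.8 y -0.7 F tool [0.1 2.9 6.2] gap 27.473101893342694 34.992977312067524
```

Call:
jog_arm(series=[-0.065,0,0,0,0.6,0,20,-0.065,0,0,0,0.6,0,20,-0.065,0,0,0,0.6,0,20,-0.065,0,0,0,0.6,0,20,-0.065,0,0,0,0.6,0,20,-0.06,0,0,0,0.6,0,20,-0.06,0,0,0,0.6,0,20,0,0,0,0,0,0,20,0,0,0,0,0,0,20])

```text
clock: 6.28
ee_pos: [439.1, 270.7, 115.9]
eef_rot: [-0.219, 0.953, -0.048, -0.205]
wrist_force: [-5.4, 2.1, -7.9]
finger_gap: 27.7
grip_force: 35.0
```

```bash
python3 st.py
```

```text
tool th 0.843 TCP th 0.826 r 43.5 y -0.4 F tool [0.4 4.2 8.9] gap 27.708709842885966 34.99806583364261
```

Call:
jog_arm(series=[-0.03,0,0,0,0,0,20,-0.03,0,0,0,0,0,20,0,0,0,0,0,0,20,0,0,0.06,0,0,0,20,0,0,0.06,0,0,0,20,0,0,0.06,0,0,0,20,0,0,0.06,0,0,0,20,0,0,0,0,0,0,20,0,0,0,0,0,0,20])

```text
clock: 7.03
ee_pos: [437.5, 269.8, 110.7]
eef_rot: [-0.219, 0.953, -0.048, -0.204]
wrist_force: [-8.8, -0.5, 11.5]
finger_gap: 27.1
grip_force: 35.3
```

```bash
python3 st.py
```

```text
tool th 0.841 TCP th 0.835 r 37.9 y -0.4 F tool [12.1  3.4 -7.2] gap 27.11602341070499 35.31222893690938
```

Call:
jog_arm(series=[0,0,0,0,0,0,20,0,0,0,0,0,0,20,0,0,0,0,0,0,20], force=8)

```text
clock: 7.28
ee_pos: [438.5, 270.3, 109.8]
eef_rot: [-0.219, 0.953, -0.048, -0.203]
wrist_force: [-6.8, 1.6, 7.2]
finger_gap: 27.7
grip_force: 8.7
```

```bash
python3 st.py
```

```text
tool th 0.838 TCP th 0.872 r 37.6 y -0.5 F tool [ 7.9  4.4 -4.3] gap 27.735603111208277 8.662091919843249
```

Call:
jog_arm(series=[0,0,0.04,0,0,0,20,0,0,0.04,0,0,0,20,0,0,0,0,0,0,20,0,0,0,0,0,0,87,0,0,0,0,0,0,87,0,0,0,0,0,0,87,0,0,0,0,0,0,87,0,0,0,0,0,0,87,0,0,0,0,0,0,87,0,0,0,0,0,0,87])

```text
clock: 8.12
ee_pos: [438.2, 269.4, 104.6]
eef_rot: [-0.218, 0.953, -0.048, -0.203]
wrist_force: [0.7, 0.2, 0.6]
finger_gap: 66.4
grip_force: 0.0
```

Call:
jog_arm(series=[0,0,0,0,0,0,87,0,0,0,0,0,0,87,0,0,-0.2,0,0,0,87,0,0,-0.5,0,0,0,87,0,0,-0.8,0,0,0,87,0,0,-0.8,0,0,0,87,0,0,-0.5,0,0,0,87,0,0,0,0,0,0,87,0,0,0,0,0,0,87,0,0,0,0,0,0,87])

```text
clock: 8.95
ee_pos: [478.7, 289.5, 206.1]
eef_rot: [-0.218, 0.953, -0.048, -0.204]
wrist_force: [-0.0, -0.4, -0.3]
finger_gap: 87.1
grip_force: 0.0
```

```bash
python3 st.py; python3 - <<'E'
from h import *
P=bot.camera_params("wrist");np.save("w3.npy",P,allow_pickle=True)
w=bot.camera("wrist")[:,:,::-1];s=bot.camera("scene")[:,:,::-1];t=bot.camera("top")[:,:,::-1]
cv2.imwrite("pics/w3f.png",w)
cv2.imwrite("pics/top3.png",t);cv2.imwrite("pics/sc3.png",s)
for th in(0,.838): print([proj("wrist",PV+k*lev(th),P).round() for k in(42,64,77,94)])
o=np.zeros((600,800,3),np.uint8)
x,y=np.clip(proj("wrist",PV+70*lev(.838),P).astype(int),[66,75],[494,345])
o[:600,:528]=cv2.resize(w[y-75:y+75,x-66:x+66],(528,600));print(x,y)
o[:300,530:800]=cv2.resize(s[145:205,310:364],(270,300),interpolation=2)
o[300:600,530:800]=cv2.resize(t[205:265,120:174],(270,300),interpolation=2)
cv2.imwrite("pics/m3.png",cv2.convertScaleAbs(o,alpha=1.4))
E
```

```text
tool th 0.841 TCP th 0.857 r 143.7 y -0.9 F tool [ 0.1 -0.4  0.4] gap 87.12588080653313 0.0
[array([283., 156.]), array([283., 139.]), array([283., 129.]), array([283., 113.])]
[array([283., 192.]), array([283., 198.]), array([283., 202.]), array([283., 207.])]
283 199
```

View pics/m3.png

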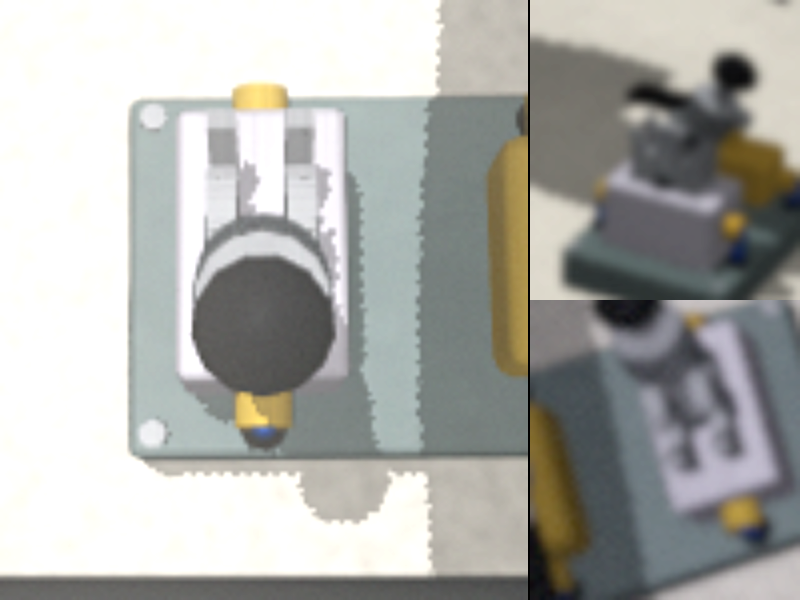

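The lever is over: knob disc at row 205 in the wrist view, against 207 predicted for the far stop. I'll check the collar rim against the model.

```bash
python3 - <<'E'
from h import *
P=np.load("w3.npy",allow_pickle=True).item()
for th in(.79,.838):
    l=lev(th);b=lev(th-np.pi/2)
    for li in(0,3,6):
        print(th,li,[proj("wrist",PV+(k+li)*l+15*b,P).round(1)[1] for k in(42,64)],proj("wrist",PV+94*l,P).round(1)[1],"width top px",np.ptp([proj("wrist",PV+(k+li)*l+s*15*YH,P)[0] for s in(-1,1) for k in [64]]).round(1))
    print(proj("scene",PV+85*l).round(1))
    for li in(0,6):print("scene collar top/bot axis",proj("scene",PV+(64+li)*l).round(1),proj("scene",PV+(42+li)*l).round(1), "knob bottom",proj("scene",PV+77*l).round(1))
E
```

```text
0.79 0 [np.float64(173.4), np.float64(176.8)] 201.8 width top px 35.1
0.79 3 [np.float64(173.8), np.float64(177.3)] 201.8 width top px 35.5
0.79 6 [np.float64(174.3), np.float64(177.8)] 201.8 width top px 35.9
[349.4 158.1]
scene collar top/bot axis [346.6 163.6] [343.6 169.2] knob bottom [348.3 160.2]
scene collar top/bot axis [347.4 162.1] [344.4 167.7] knob bottom [348.3 160.2]
0.838 0 [np.float64(175.7), np.float64(180.5)] 207.5 width top px 35.0
0.838 3 [np.float64(176.3), np.float64(181.2)] 207.5 width top px 35.4
0.838 6 [np.float64(177.0), np.float64(182.0)] 207.5 width top px 35.8
[350.6 158.9]
scene collar top/bot axis [347.4 164.2] [344.2 169.6] knob bottom [349.3 160.9]
scene collar top/bot axis [348.3 162.7] [345.  168.2] knob bottom [349.3 160.9]
```

```bash
python3 - <<'E'
from h import *
plan(PV-80*XH+[0,0,139],frame([0,0,-1],YH),8)
E
```

```text
rot deg [ -0.1 -24.3  -0.2] shift mm tool [131.9   0.5  49. ]
[0.41, 0.0, 0.15] [-0.0, -0.61, -0.0]
[0.42, 0.0, 0.13] [-0.0, -0.61, -0.0]
[0.43, 0.0, 0.11] [-0.0, -0.61, -0.0]
[0.43, 0.0, 0.09] [-0.0, -0.61, -0.0]
[0.44, 0.0, 0.06] [-0.0, -0.61, -0.0]
[0.44, 0.0, 0.04] [-0.0, -0.61, -0.0]
[0.44, 0.0, 0.02] [-0.0, -0.61, -0.0]
[0.44, 0.0, -0.01] [-0.0, -0.61, -0.0]
```

Call:
jog_arm(series=[0.41,0,0.15,0,-0.61,0,87,0.42,0,0.13,0,-0.61,0,87,0.43,0,0.11,0,-0.61,0,87,0.43,0,0.09,0,-0.61,0,87,0.44,0,0.06,0,-0.61,0,87,0.44,0,0.04,0,-0.61,0,87,0.44,0,0.02,0,-0.61,0,87,0.44,0,0,0,-0.61,0,87,0,0,0,0,0,0,87,0,0,0,0,0,0,87])

```text
clock: 9.93
ee_pos: [351.3, 227.8, 215.5]
eef_rot: [-0.224, 0.975, -0.001, 0.003]
wrist_force: [0.6, -0.2, -0.4]
finger_gap: 87.0
grip_force: 0.0
```

```bash
python3 - <<'E'
from h import *
P=bot.camera_params("wrist");np.save("w4.npy",P,allow_pickle=True)
w=bot.camera("wrist")[:,:,::-1];cv2.imwrite("pics/w4.png",w)
l=lev(.838);print([proj("wrist",PV+k*l,P).round() for k in(42,64,77,94)])
np.set_printoptions(precision=2,suppress=True)
o=bot.observe();print(o["joint_pos"],o["ee_pos"])
# bolt: bar dir 47deg; fingers close across bar
b=np.radians(47);print("bolt y dir -> tool y")
for s in(1,-1): plan([450.5,-285,170],frame([0,0,-1],s*np.array([-np.sin(b),np.cos(b),0])),1)
E
```

```text
[array([283., 289.]), array([283., 308.]), array([283., 321.]), array([283., 338.])]
[ 0.39 -0.31  2.   -0.    1.45 -1.63] [352.43 228.24 215.77]
bolt y dir -> tool y
rot deg [ -0.2   0.3 -21.2] shift mm tool [ 135.8 -504.5   46.4]
[3.39, -12.61, 1.16] [-0.04, 0.06, -4.23]
rot deg [  0.4   0.3 158.8] shift mm tool [ 135.8 -504.5   46.4]
[3.39, -12.61, 1.16] [0.09, 0.06, 31.77]
```

```bash
python3 - <<'E'
from h import *
plan(PV+40*XH-200*YH+[0,0,139],frame([0,0,-1],YH),6)
E
```

```text
rot deg [-0.2  0.3 -0.2] shift mm tool [-119.9 -199.1    2.1]
[-0.5, -0.83, 0.01] [-0.01, 0.01, -0.01]
[-0.5, -0.83, 0.01] [-0.01, 0.01, -0.01]
[-0.5, -0.83, 0.01] [-0.01, 0.01, -0.01]
[-0.5, -0.83, 0.01] [-0.01, 0.01, -0.01]
[-0.5, -0.83, 0.01] [-0.01, 0.01, -0.01]
[-0.5, -0.83, 0.0] [-0.01, 0.01, -0.01]
```

Call:
jog_arm(series=[-0.5,-0.83,0,0,0,0,87,-0.5,-0.83,0,0,0,0,87,-0.5,-0.83,0,0,0,0,87,-0.5,-0.83,0,0,0,0,87,-0.5,-0.83,0,0,0,0,87,-0.5,-0.83,0,0,0,0,87,0,0,0,0,0,0,87,0,0,0,0,0,0,87,0,0,0,0,0,0,87])

```text
clock: 10.73
ee_pos: [547.6, 101.5, 215.5]
eef_rot: [-0.223, 0.975, -0.0, 0.001]
wrist_force: [-0.0, -0.6, 0.4]
finger_gap: 86.9
grip_force: 0.0
```

```bash
python3 - <<'E'
from h import *
P=bot.camera_params("wrist");np.save("w5.npy",P,allow_pickle=True)
w=bot.camera("wrist")[:,:,::-1];cv2.imwrite("pics/w5.png",w)
l=lev(.838);print([proj("wrist",PV+k*l,P).round() for k in(42,64,77,94)])
x,y=proj("wrist",PV+68*l,P).astype(int);x=max(x,40);y=max(y,40);print(x,y)
o=np.zeros((600,800,3),np.uint8);o[:600,:600]=cv2.resize(w[y-40:y+40,x-40:x+40],(600,600),interpolation=2)
for th in (.838,): 
  for li in (0,3,6): print(li,[proj("wrist",PV+(k+li)*l,P).round(1) for k in(42,64)])
cv2.imwrite("pics/m5.png",o[:,:600])
np.set_printoptions(precision=2,suppress=True)
print(bot.observe()["joint_pos"])
b=np.radians(47)
plan([450.5,-285,190],frame([0,0,-1],np.array([-np.sin(b),np.cos(b),0])),12)
E
```

```text
[array([504., 169.]), array([518., 184.]), array([527., 193.]), array([539., 206.])]
520 186
0 [array([504. , 169.1]), array([517.8, 183.6])]
3 [array([505.8, 171. ]), array([519.8, 185.7])]
6 [array([507.6, 172.9]), array([521.8, 187.9])]
[ 0.04  0.04  1.69 -0.    1.41 -1.98]
rot deg [ -0.1   0.2 -21.1] shift mm tool [ 255.9 -305.9   25.6]
[0.53, -0.64, 0.05] [-0.0, 0.0, -0.35]
[0.55, -0.62, 0.05] [-0.0, 0.0, -0.35]
[0.57, -0.6, 0.05] [-0.0, 0.0, -0.35]
[0.59, -0.59, 0.05] [-0.0, 0.0, -0.35]
[0.61, -0.57, 0.05] [-0.0, 0.0, -0.35]
[0.62, -0.55, 0.05] [-0.0, 0.0, -0.35]
[0.64, -0.53, 0.05] [-0.0, 0.0, -0.35]
[0.66, -0.51, 0.05] [-0.0, 0.0, -0.35]
[0.67, -0.49, 0.05] [-0.0, 0.0, -0.35]
[0.69, -0.47, 0.05] [-0.0, 0.0, -0.35]
[0.7, -0.45, 0.05] [-0.0, 0.0, -0.35]
[0.71, -0.42, 0.05] [-0.0, 0.0, -0.35]
```

View pics/m5.png

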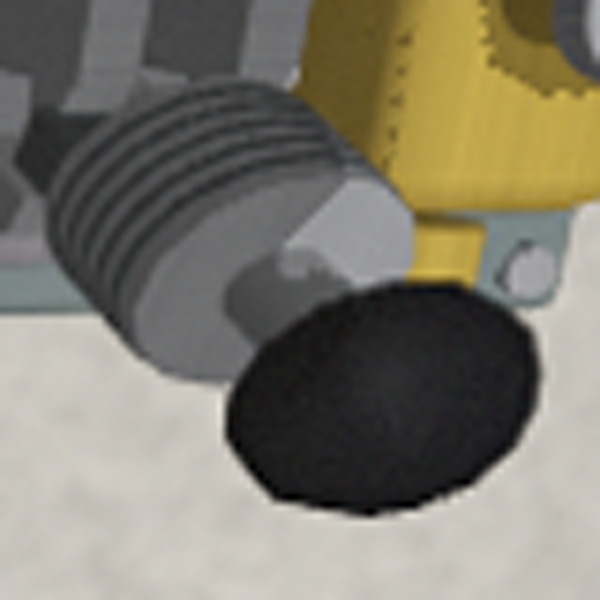

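Collar top face is centred at (275,275), i.e. image (516.7,182.7), against (517.8,183.6) predicted for home, so the collar is down. Next, the bolt. Joint 6 needs the half-turned grasp.

Call:
jog_arm(series=[0.64,-0.76,0,0,0,0,87,0.64,-0.76,0,0,0,0,87,0.64,-0.76,0,0,0,0,87,0.64,-0.76,0,0,0,0,87,0.64,-0.76,0,0,0,0,87,0.64,-0.76,0,0,0,0,87,0.64,-0.76,0,0,0,0,87,0.64,-0.76,0,0,0,0,87,0.64,-0.76,0,0,0,0,87,0.64,-0.76,0,0,0,0,87])

```text
clock: 11.62
ee_pos: [456.1, -275.8, 216.9]
eef_rot: [-0.213, 0.977, -0.006, -0.003]
wrist_force: [1.3, 0.1, 0.1]
finger_gap: 87.2
grip_force: 0.0
```

Call:
jog_arm(series=[0,0,0,0,0,1,87,0,0,0,0,0,1,87,0,0,0,0,0,1,87,0,0,0,0,0,1,87,0,0,0,0,0,1,87,0,0,0,0,0,1,87,0,0,0,0,0,1,87,0,0,0,0,0,1,87,0,0,0,0,0,1,87,0,0,0,0,0,1,87])

```text
clock: 12.45
ee_pos: [457.9, -272.5, 216.7]
eef_rot: [0.22, 0.976, -0.006, 0.0]
wrist_force: [-0.1, 0.1, -0.1]
finger_gap: 87.2
grip_force: 0.0
```

Call:
jog_arm(series=[0,0,0,0,0,1,87,0,0,0,0,0,1,87,0,0,0,0,0,1,87,0,0,0,0,0,1,87,0,0,0,0,0,1,87,0,0,0,0,0,1,87,0,0,0,0,0,1,87,0,0,0,0,0,1,87,0,0,0,0,0,1,87,0,0,0,0,0,1,87])

```text
clock: 13.28
ee_pos: [457.9, -272.5, 216.7]
eef_rot: [0.611, 0.791, -0.006, 0.003]
wrist_force: [0.2, -0.6, 0.2]
finger_gap: 87.1
grip_force: 0.0
```

Call:
jog_arm(series=[0,0,0,0,0,1,87,0,0,0,0,0,1,87,0,0,0,0,0,1,87,0,0,0,0,0,1,87,0,0,0,0,0,1,87,0,0,0,0,0,1,87,0,0,0,0,0,1,87,0,0,0,0,0,1,87,0,0,0,0,0,1,87,0,0,0,0,0,1,87])

```text
clock: 14.12
ee_pos: [457.9, -272.5, 216.7]
eef_rot: [0.889, 0.459, -0.004, 0.005]
wrist_force: [0.1, -0.2, -0.1]
finger_gap: 86.9
grip_force: 0.0
```

Call:
jog_arm(series=[0,0,0,0,0,0.9,87,0,0,0,0,0,0.8,87,0,0,0,0,0,0,87,0,0,0,0,0,0,87,0,0,0,0,0,0,87,0,0,0,0,0,0,87])

```text
clock: 14.62
ee_pos: [457.7, -273.5, 216.4]
eef_rot: [0.919, 0.394, -0.004, 0.005]
wrist_force: [0.2, 0.1, 0.9]
finger_gap: 87.1
grip_force: 0.0
```

```bash
python3 - <<'E'
from h import *
np.set_printoptions(precision=3,suppress=True)
P=bot.camera_params("wrist");np.save("w6.npy",P,allow_pickle=True)
w=bot.camera("wrist")[:,:,::-1];cv2.imwrite("pics/w6.png",w)
o=bot.observe();print(o["clock"],o["ee_pos"],o["joint_pos"],o["qvel"])
print(proj("wrist",[450.5,-285,85],P),proj("wrist",[450.5,-285,49],P))
b=np.radians(47);plan([450.5,-285,190],frame([0,0,-1],-np.array([-np.sin(b),np.cos(b),0])),1)
x,y=proj("wrist",[450.5,-285,60],P).astype(int);print(x,y)
cv2.imwrite("pics/w6b.png",cv2.resize(w[max(0,y-140):y+140,x-190:x+190],None,fx=2,fy=2))
E
```

```text
14.6667 [ 457.71  -273.687  216.393] [-0.679 -0.017  1.743 -0.011  1.41   0.085] [-0.004  0.004 -0.003 -0.001  0.     0.006]
[282.533 199.066] [282.223 190.513]
rot deg [ 0.3  0.6 -0.7] shift mm tool [-12.9   2.4  26.5]
[-0.32, 0.06, 0.66] [0.07, 0.13, -0.14]
282 192
```

```bash
python3 - <<'E'
from h import *
np.set_printoptions(precision=1,suppress=True)
P=np.load("w6.npy",allow_pickle=True).item()
g=cv2.cvtColor(cv2.imread("pics/w6.png"),6)
for th in(40,60,75):
    m=(g<th).astype(np.uint8);n,l,s,c=cv2.connectedComponentsWithStats(m)
    for i in range(1,n):
        if s[i,4]>150 and s[i,1]<235: 
            r=cv2.minAreaRect(np.argwhere(l==i)[:,::-1].astype(np.float32)); print(th,s[i],c[i],r,onz("wrist",r[0],85,P))
M=np.array([[-1,0],[1,0],[0,-1],[0,1]])
b=np.radians(47);xb=np.array([np.cos(b),np.sin(b),0]);yb=np.array([-np.sin(b),np.cos(b),0])
print([proj("wrist",np.array([450.5,-285,z])+sx*22*xb+sy*7*yb,P) for z in(85,49) for sx in(-1,1) for sy in (-1,1)])
E
```

```text
75 [ 380   54   79  128 1209] [418.9 101.8] ((416.5675964355469, 111.75944519042969), (59.18748092651367, 129.43710327148438), 11.222458839416504) [ 602.1 -310.6   85. ]
75 [280 171  15  46 344] [286.5 189.3] ((287.21319580078125, 193.48477172851562), (45.45561981201172, 12.75322151184082), 85.91438293457031) [ 458. -284.   85.]
75 [210 177  35  36 936] [226.8 194.2] ((226.30001831054688, 194.10000610351562), (32.88768768310547, 36.04996109008789), 18.434947967529297) [ 412.7 -241.7   85. ]
75 [    0   234   560   186 83418] [279.8 338.1] ((279.5, 326.5), (185.0, 559.0), 90.0) [ 342.8 -393.3   85. ]
[array([289.4, 219.3]), array([276. , 219.5]), array([289.3, 177.9]), array([275.4, 178. ]), array([288.5, 209. ]), array([276.3, 209.2]), array([288.3, 171.2]), array([275.7, 171.4])]
```

View pics/w6b.png

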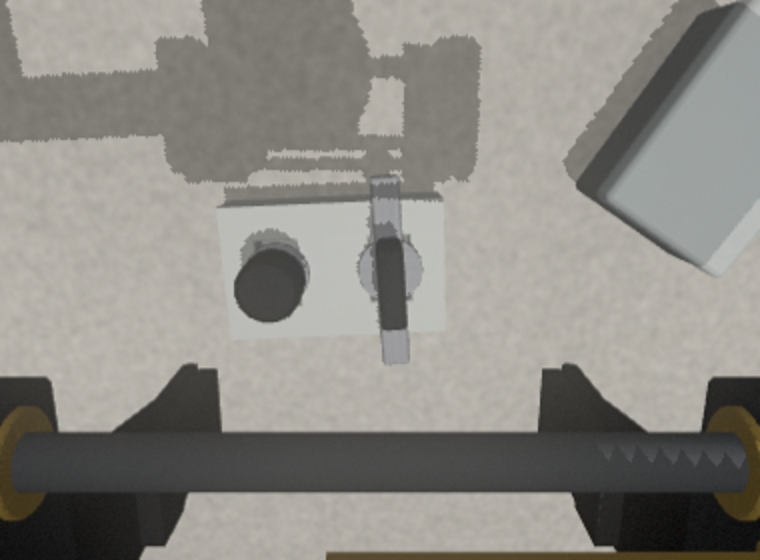

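Bar ends are at crop (385,177) and (396,362). The fin's top runs from about (390,250) to (394,328), so the bolt lies about 6 px to the right of the prediction.

```bash
python3 - <<'E'
from h import *
np.set_printoptions(precision=1,suppress=True)
P=np.load("w6.npy",allow_pickle=True).item()
q=lambda u,v:(92+u/2,52+v/2)
A,B=onz("wrist",q(385,177),49,P),onz("wrist",q(396,363),49,P);d=A-B
yaw=np.degrees(np.arctan2(d[1],d[0]));print(A,B,(A+B)/2,np.linalg.norm(d),yaw)
F=onz("wrist",q(394,328),85,P);print("fin front->centre",F+22*d/np.linalg.norm(d))
print("fin top mid",onz("wrist",q(392,285),85,P))
print("screw",onz("wrist",q(270,285),77,P), "block corners",[onz("wrist",q(*a),34,P) for a in((218,207),(443,200),(446,332),(232,340))])
E
```

```text
[ 490.7 -246.3   49. ] [ 421.3 -329.    49. ] [ 456.  -287.7   49. ] 107.9959700398309 50.000270252896605
fin front->centre [ 456.9 -286.    85. ]
fin top mid [ 457.9 -285.3   85. ]
screw [ 410.5 -243.1   77. ] block corners [array([ 409.4, -194. ,   34. ]), array([ 504.9, -279.7,   34. ]), array([ 453.1, -340. ,   34. ]), array([ 356. , -254.2,   34. ])]
```

```bash
python3 - <<'E'
from h import *
b=np.radians(49);plan([456.3,-287,110],frame([0,0,-1],-np.array([-np.sin(b),np.cos(b),0])),1)
E
```

```text
rot deg [ 0.3  0.6 -2.7] shift mm tool [ -9.4   7.5 106.5]
[-0.24, 0.19, 2.66] [0.07, 0.13, -0.54]
```

Call:
jog_arm(series=[-0.12,0.1,0,0.07,0.13,-0.27,45,-0.12,0.09,0,0,0,-0.27,45,0,0,0.4,0,0,0,45,0,0,0.5,0,0,0,45,0,0,0.5,0,0,0,45,0,0,0.5,0,0,0,45,0,0,0.4,0,0,0,45,0,0,0.36,0,0,0,45,0,0,0,0,0,0,45,0,0,0,0,0,0,45])

```text
clock: 15.5
ee_pos: [456.0, -285.7, 109.3]
eef_rot: [0.91, 0.414, -0.0, -0.001]
wrist_force: [0.6, 0.1, 0.3]
finger_gap: 45.9
grip_force: 0.0
```

```bash
python3 - <<'E'
from h import *
np.set_printoptions(precision=1,suppress=True)
b=np.radians(49);plan([456.3,-287,53],frame([0,0,-1],-np.array([-np.sin(b),np.cos(b),0])),1)
P=bot.camera_params("wrist");np.save("w7.npy",P,allow_pickle=True)
w=bot.camera("wrist")[:,:,::-1];cv2.imwrite("pics/w7.png",w)
c=np.array([456.3,-287,0]);xb=np.array([np.cos(b),np.sin(b),0]);yb=np.array([-np.sin(b),np.cos(b),0])
print([proj("wrist",c+sx*55*xb+[0,0,49],P) for sx in(-1,1)],[proj("wrist",c+sx*22*xb+sy*7*yb+[0,0,85],P) for sx in(-1,1) for sy in(-1,1)])
g=cv2.cvtColor(w,6).astype(int)
for r in range(100,236,12): print(r,g[r,250:320:3])
E
```

```text
rot deg [-0.1 -0.  -0. ] shift mm tool [-0.8  1.2 56.3]
[-0.02, 0.03, 1.41] [-0.03, -0.0, -0.01]
[array([282. , 270.9]), array([282.1, 139. ])] [array([291.9, 252.8]), array([272.2, 252.7]), array([292.4, 192.8]), array([271.7, 192.8])]
100 [151 152 152 146 145 148 153 155 153 148 151 149 151 151 154 150 148 151
 153 153 152 154 156 154]
112 [146 150 149 151 154 151 151 151 145 148 155 154 147 145 150 153 150 151
 154 153 149 150 152 148]
124 [148 148 146 149 151 155 154 155 150 149 152 149 152 152 149 147 151 152
 152 151 153 151 153 152]
136 [151 153 149 149 148 144 143 149 150 151 150 146 148 153 152 151 153 153
 154 151 147 149 153 154]
148 [149 149 149 149 148 147 151 114 127 128 128 127 127 125 149 150 152 150
 149 149 151 152 155 155]
160 [158 158 158 157 156 158 158 111 129 129 128 126 127 125 220 156 158 159
 158 160 158 158 160 160]
172 [158 156 159 156 157 156 157 115 132 129 131 127 126 128 161 159 158 157
 158 158 158 159 159 159]
184 [157 157 159 157 156 157 117 135 129  83  81  77  76 124 158 142 157 159
 159 159 158 159 160 159]
196 [216 217 217 217 132 185 180 110  73  72  75  73  72  74 183 154 129 126
 161 160 159 159 159 161]
208 [216 216 216 204 182 183 186 117  76  78  75  83  80  75 173 184 185 185
 170 218 217 218 218 217]
220 [216 216 215 216 216 213 182 182  76  77  78  77  78  75 157 188 198 217
 217 217 218 217 218 213]
232 [215 215 215 215 215 215 215 218  78  83  85  84  85  83 154 216 216 216
 216 216 216 217 216 208]
```

Call:
jog_arm(series=[-0.02,0.03,0.2,0,0,0,45,0,0,0.3,0,0,0,45,0,0,0.3,0,0,0,45,0,0,0.3,0,0,0,45,0,0,0.2,0,0,0,45,0,0,0.08,0,0,0,45,0,0,0,0,0,0,45,0,0,0,0,0,0,5,0,0,0,0,0,0,5,0,0,0,0,0,0,5], force=45)

```text
clock: 16.38
ee_pos: [457.5, -287.9, 55.5]
eef_rot: [0.91, 0.414, 0.0, 0.0]
wrist_force: [-0.0, -0.9, -0.1]
finger_gap: 32.4
grip_force: 0.0
```

Call:
jog_arm(series=[0,0,0,0,0,0,5,0,0,0,0,0,0,5,0,0,0,0,0,0,5,0,0,0,0,0,0,5,0,0,0,0,0,0,5,0,0,0,0,0,0,5,0,0,0,0,0,0,5])

```text
clock: 16.97
ee_pos: [457.0, -287.4, 55.0]
eef_rot: [0.91, 0.414, 0.0, -0.0]
wrist_force: [-2.2, 2.0, 3.5]
finger_gap: 12.9
grip_force: 45.0
```

Call:
jog_arm(series=[0,0,-0.1,0,0,0,5,0,0,-0.2,0,0,0,5,0,0,-0.3,0,0,0,5,0,0,-0.4,0,0,0,5,0,0,-0.5,0,0,0,5,0,0,-0.5,0,0,0,5,0,0,-0.5,0,0,0,5,0,0,-0.3,0,0,0,5,0,0,0,0,0,0,5,0,0,0,0,0,0,5])

```text
clock: 17.8
ee_pos: [457.4, -287.9, 167.5]
eef_rot: [0.91, 0.414, 0.0, 0.001]
wrist_force: [-0.6, -0.4, -3.6]
finger_gap: 12.9
grip_force: 45.0
```

```bash
python3 - <<'E'
from h import *
b=np.radians(9);o=bot.observe();print(o["finger_gap"],o["grip_force"])
plan([584,27,166],frame([0,0,-1],[np.cos(b),np.sin(b),0]),18)
E
```

```text
12.878543967557016 44.962953329086304
rot deg [  0.1   0.  -50.1] shift mm tool [ 320.6 -111.4    1.4]
[0.45, -0.15, 0.0] [0.0, 0.0, -0.56]
[0.45, -0.13, 0.0] [0.0, 0.0, -0.56]
[0.46, -0.11, 0.0] [0.0, 0.0, -0.56]
[0.46, -0.09, 0.0] [0.0, 0.0, -0.56]
[0.47, -0.07, 0.0] [0.0, 0.0, -0.56]
[0.47, -0.04, 0.0] [0.0, 0.0, -0.56]
[0.47, -0.02, 0.0] [0.0, 0.0, -0.56]
[0.47, 0.0, 0.0] [0.0, 0.0, -0.56]
[0.47, 0.03, 0.0] [0.0, 0.0, -0.56]
[0.47, 0.05, 0.0] [0.0, 0.0, -0.56]
[0.47, 0.07, 0.0] [0.0, 0.0, -0.56]
[0.46, 0.09, 0.0] [0.0, 0.0, -0.56]
[0.46, 0.12, 0.0] [0.0, 0.0, -0.56]
[0.45, 0.14, 0.0] [0.0, 0.0, -0.56]
[0.44, 0.16, 0.0] [0.0, 0.0, -0.56]
[0.44, 0.18, 0.0] [0.0, 0.0, -0.56]
[0.43, 0.2, 0.0] [0.0, 0.0, -0.56]
[0.42, 0.22, 0.0] [0.0, 0.0, -0.56]
```

Call:
jog_arm(series=[0.45,-0.15,0,0,0,-0.56,5,0.45,-0.13,0,0,0,-0.56,5,0.46,-0.11,0,0,0,-0.56,5,0.46,-0.09,0,0,0,-0.56,5,0.47,-0.07,0,0,0,-0.56,5,0.47,-0.04,0,0,0,-0.56,5,0.47,-0.02,0,0,0,-0.56,5,0.47,0,0,0,0,-0.56,5,0.47,0.03,0,0,0,-0.56,5,0.47,0.05,0,0,0,-0.56,5])

```text
clock: 18.63
ee_pos: [526.5, -111.3, 164.6]
eef_rot: [0.782, 0.623, -0.001, -0.002]
wrist_force: [-0.1, -0.8, -2.8]
finger_gap: 12.8
grip_force: 45.0
```

Call:
jog_arm(series=[0.47,0.07,0,0,0,-0.56,5,0.46,0.09,0,0,0,-0.56,5,0.46,0.12,0,0,0,-0.56,5,0.45,0.14,0,0,0,-0.56,5,0.44,0.16,0,0,0,-0.56,5,0.44,0.18,0,0,0,-0.56,5,0.43,0.2,0,0,0,-0.56,5,0.42,0.22,0,0,0,-0.56,5,0,0,0,0,0,0,5,0,0,0,0,0,0,5])

```text
clock: 19.47
ee_pos: [581.9, 28.9, 164.7]
eef_rot: [0.647, 0.763, -0.001, -0.001]
wrist_force: [-0.4, -0.4, -2.8]
finger_gap: 12.9
grip_force: 45.0
```

```bash
python3 - <<'E'
from h import *
np.set_printoptions(precision=3,suppress=True)
P=bot.camera_params("wrist");np.save("w8.npy",P,allow_pickle=True)
w=bot.camera("wrist")[:,:,::-1];t=bot.camera("top")[:,:,::-1];cv2.imwrite("pics/w8f.png",w);cv2.imwrite("pics/t8.png",t)
o=bot.observe();np.save("o8.npy",o,allow_pickle=True);print(o["clock"],o["ee_pos"],o["joint_pos"],o["qvel"],o["eef_rot"],o["finger_gap"])
out=np.zeros((600,800,3),np.uint8)
out[:420,:560]=w; out[420:600,:480]=cv2.resize(cv2.imread("pics/top3.png")[125:200,220:420],(480,180),interpolation=2)
cv2.imwrite("pics/m8.png",cv2.convertScaleAbs(out,alpha=1.3))
E
```

```text
19.5667 [582.052  27.699 165.401] [-0.088  0.145  1.67  -0.     1.329 -0.25 ] [-0.011 -0.009 -0.003  0.001 -0.    -0.001] [ 0.647  0.762 -0.001 -0.001] 12.536344112968779
```

View pics/m8.png

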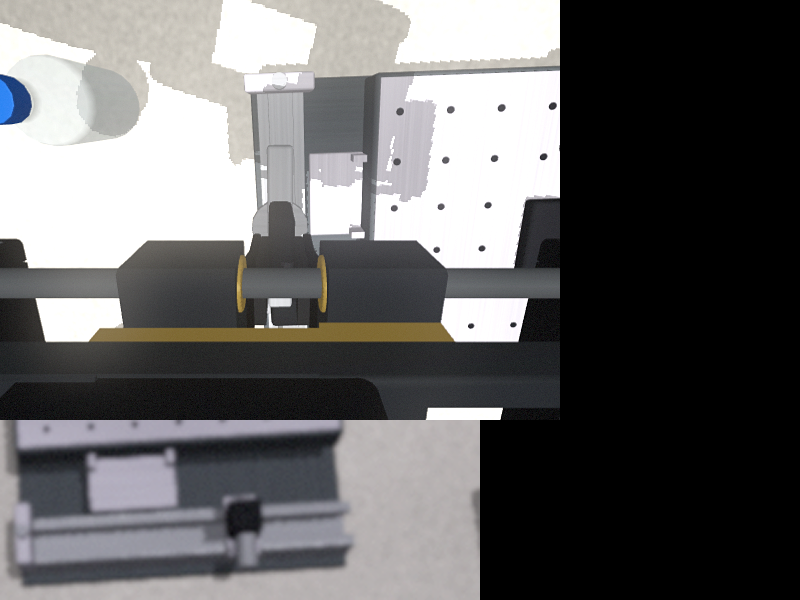

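Wrist view: the strut runs along columns 255–303, with its end accessory at rows 72–95. The lug's white top spans (310–362, 152–238), and the held bolt's bar is at column 281. I'll read the edges numerically.

```bash
python3 - <<'E'
from h import *
np.set_printoptions(precision=1,suppress=True,linewidth=250)
P=np.load("w8.npy",allow_pickle=True).item()
g=cv2.cvtColor(cv2.imread("pics/w8f.png"),6).astype(int)
for r in(100,115,130,140): print(r,g[r-1:r+2,246:312].mean(0).astype(int))
print("row lug 200",g[199:202,296:370].mean(0).astype(int))
print("col lug 335",g[144:160,330:340].mean(1).astype(int),g[228:246,330:340].mean(1).astype(int))
print("col bar 281, rows135-155",g[136:154,276:286].mean(1).astype(int)," bar row150/180",g[150,260:304],g[180,260:304])
q=lambda *a:onz("wrist",a,53,P)
for y in(100,140): print(q(255,y),q(303,y))
print("lug corners",[onz("wrist",a,55,P) for a in((310,153),(362,153),(315,238))])
s=np.array([584,27,53.]);x=np.array([.988,.156,0]);yv=np.array([-.156,.988,0])
print([proj("wrist",s+x*k+yv*70,P) for k in(-20.5,-11,11,20.5)])
E
```

```text
100 [153 153 154 156 154  82  92  93  94  93  95 133 142 142 142 140 137 137 138 139 139 135 130 140 140 141 141 138 139 139 139 141 141 140 137 137 138 139 138 138 138 141 141 137 139 138 127 139 141 142 141 137 136 137 138 138 139 107  79  82  82  80
  81  81  81  81]
115 [156 155 155 156 157 144  81  92  93  93  91  96 141 139 140 139 137 136 136 138 138 137 119 137 136 138 139 138 134 138 136 138 139 138 136 134 136 137 136 136 134 138 139 136 137 137 128 133 138 139 137 135 134 134 136 137 137 119  76  79  79  79
  79  79  79  79]
130 [157 156 156 157 159 157 130  83  92  92  91  91 105 139 139 138 137 135 133 135 137 137 136 124 136 135 137 137 135 135 136 136 137 137 135 133 133 135 136 134 134 133 138 136 135 136 134 123 136 137 137 135 132 132 134 136 136 133  74  78  77  78
  78  77  77  77]
140 [159 159 159 159 160 160 158 100  88  92  93  90  93 125 139 139 136 136 134 133 135 137 137 122 134 133 135 138 135 132 135 134 136 137 134 133 131 133 135 136 133 131 135 136 133 135 133 124 135 136 135 134 133 130 132 132 136 134  80  79  81  79
  81  80  79  79]
row lug 200 [135
[... 493 characters left out ...]
134 134 135 127 102 110 124 128 132 133 133 133 133]  bar row150/180 [139 141 137 135 135 133 123 112 122 131 136 136 134 135 135 133 133 133 134 134 134 134 133 133 133 130 132 133 137 138 135 127 120 112 133 135 135 133 131 131 131 135 137 135] [119 173 214 209 190 192 192 123 122 131 139 138 135 137 135 135 135 136 135 137 136 136 134 133 134 133 134 135 138 140 136 128 118 133 124 136 135 131 131 134 132 134 134 137]
[545.2 107.7  53. ] [587.1 114.7  53. ]
[550.2  73.2  53. ] [593.4  80.4  53. ]
lug corners [array([601.8,  70.1,  55. ]), array([648.7,  78. ,  55. ]), array([622.3, -11. ,  55. ])]
[array([261.1, 118.5]), array([271.6, 118.6]), array([296.1, 118.8]), array([306.7, 118.9])]
```

```bash
python3 - <<'E'
from h import *
np.set_printoptions(precision=2,suppress=True,linewidth=250)
P=np.load("w8.npy",allow_pickle=True).item();o=np.load("o8.npy",allow_pickle=True).item()
M=Ro.from_quat(o["eef_rot"]).as_matrix();T=o["ee_pos"]
q=lambda c,r,z=53:onz("wrist",(c,r),z,P)
a=(q(280,100)+q(280.2,100))/2;b=q(281.2,140)
d=a-b;d/=np.linalg.norm(d);print("slot pts",a,b,"yaw",np.degrees(np.arctan2(d[1],d[0])))
R=[(q(303,100)-q(304.2,140)),(q(257,100)-q(259,140)),(q(268,100)-q(269,140))];print([np.degrees(np.arctan2(v[1],v[0])) for v in R])
L=[q(335,152.5,55),q(335,234,55)];print("lug ends",L,np.linalg.norm(L[0]-L[1]),"lug edges",q(310,200,55),q(361.5,200,55))
end=q(335,83,53);print("accessory dist",)
y=np.array([np.cos(np.radians(99)),np.sin(np.radians(99)),0]);x=np.array([y[1],-y[0],0])
print("slot x coord",a@x,b@x,"lug y mid",(L[0]+L[1])@y/2,"lug x",q(310,200,55)@x,q(361.5,200,55)@x,"TCP",T@x,T@y)
for r in(144,147):
    e=q(280,r,159.4);print("bar end in tool",M.T@(e-T))
print("bar mid row180",M.T@(q(280,180,159.4)-T), "tool z",M[:,2])
E
```

```text
slot pts [567.11 111.37  53.  ] [573.8   77.16  53.  ] yaw 101.0613209562871
[np.float64(102.2937294470014), np.float64(101.31889332660546), np.float64(100.33837739127772)]
lug ends [array([624.25,  74.32,  55.  ]), array([640.83,  -3.63,  55.  ])] 79.69613308528395 lug edges [610.13  26.26  55.  ] [658.52  34.39  55.  ]
accessory dist
slot x coord 577.5516289069249 578.8055886524986 lug y mid -64.04440957212036 lug x 606.7306480922437 655.7896692791192 TCP 579.2193996192933 -63.69509507417653
bar end in tool [56.28 -0.38  6.03]
bar end in tool [54.52 -0.38  6.03]
bar mid row180 [34.6  -0.34  6.02] tool z [-0.  0. -1.]
```

```bash
python3 - <<'E'
from h import *
np.set_printoptions(precision=1,suppress=True,linewidth=250)
P=np.load("w8.npy",allow_pickle=True).item()
g=cv2.cvtColor(cv2.imread("pics/w8f.png"),6).astype(float)
def edge(r,c0,c1,sg):
    v=g[r-1:r+2,c0:c1].mean(0);d=np.diff(v)*sg;i=np.argmax(d);return c0+i+.5
def fit(rows,c0,c1,sg,z):
    pts=np.array([onz("wrist",(edge(r,c0,c1,sg)+.0,r),z,P)[:2] for r in rows])
    vx,vy,x,y=cv2.fitLine(pts.astype(np.float32),cv2.DIST_HUBER,0,.01,.01).ravel()
    print("yaw",np.degrees(np.arctan2(vy,vx))%180,"x at y=30:",x+(30-y)*vx/vy)
fit(range(170,222,4),350,370,-1,55)
fit(range(98,146,4),298,308,-1,53)   # strut right edge
fit(range(98,146,4),250,264,1,53)
fit(range(98,240,4),362,384,1,87+8)
t=cv2.cvtColor(cv2.imread("pics/t8.png"),6).astype(float)
# top view: strut front bottom/top edges
for c in(235,250,265,340,350,360): print(c,t[158:196,c-1:c+2].mean(1).astype(int))
E
```

```text
yaw 100.94623 x at y=30: 659.1239
yaw 102.13117 x at y=30: 604.8965
yaw 101.45366 x at y=30: 562.385
yaw 101.53698 x at y=30: 661.2179
235 [60 61 62 63 62 63 62 64 61 58 49 43 39 39 37 39 41 45 51 57 59 58 60 59 59 58 59 59 60 59 60 61 61 60 60 60 59 59]
250 [60 60 61 60 60 62 62 61 62 61 61 62 61 59 54 46 41 37 36 38 37 42 47 53 57 58 57 58 57 58 58 58 58 57 58 56 58 58]
265 [64 63 64 63 62 63 62 61 60 61 59 58 58 57 56 58 57 57 57 55 55 52 48 42 36 35 34 38 45 48 50 51 52 52 53 51 51 52]
340 [ 78  96 119 135 140 134 112  88  94 118 134 140 141 142 142 142 142 144 148 141 116  84  68  64  65  68  71  70  74 102 140 161 168 168 169 168 167 166]
350 [ 86 111 131 138 135 119  94  88 108 129 139 142 143 142 141 140 141 146 147 130  95  71  65  65  68  71  70  70  96 135 159 167 168 169 168 167 166 166]
360 [113 128 136 137 126 107  97 113 131 140 142 143 141 142 141 141 144 146 136 108  79  66  65  68  71  71  71  81 114 147 163 168 167 167 167 167 168 168]
```

```bash
python3 - <<'E'
from h import *
b=np.radians(11.2);plan([584.5,25.7,98],frame([0,0,-1],[np.cos(b),np.sin(b),0]),1)
E
```

```text
rot deg [-0.1 -0.  -1.9] shift mm tool [-2.4  2.3 67.4]
[-0.06, 0.06, 1.68] [-0.03, -0.01, -0.38]
```

Call:
jog_arm(series=[-0.06,0.06,0,0,0,-0.38,5,0,0,0.3,0,0,0,5,0,0,0.4,0,0,0,5,0,0,0.4,0,0,0,5,0,0,0.3,0,0,0,5,0,0,0.28,0,0,0,5,0,0,0,0,0,0,5,0,0,0,0,0,0,5,0,0,0,0,0,0,5])

```text
clock: 20.32
ee_pos: [586.4, 26.0, 100.4]
eef_rot: [0.635, 0.773, 0.001, 0.0]
wrist_force: [0.3, 0.0, -3.6]
finger_gap: 12.8
grip_force: 45.0
```

```bash
python3 - <<'E'
from h import *
np.set_printoptions(precision=1,suppress=True,linewidth=250)
b=np.radians(11.2);plan([584.5,25.7,74],frame([0,0,-1],[np.cos(b),np.sin(b),0]),1)
P=bot.camera_params("wrist");w=bot.camera("wrist")[:,:,::-1];cv2.imwrite("pics/w9.png",w);g=cv2.cvtColor(w,6).astype(int)
o=bot.observe();x=np.array([np.cos(b),np.sin(b),0]);y=np.array([-x[1],x[0],0]);s=np.array([584.5,25.7,53])
for k in(65,80,100):
    r=proj("wrist",s+y*k,P);print(k,r,[proj("wrist",s+y*k+x*e,P)[0] for e in(-20.5,-11,11,20.5)]);R=int(round(r[1]));print(g[R-1:R+2,245:320].mean(0).astype(int))
E
```

```text
rot deg [ 0.1 -0.   0. ] shift mm tool [ 0.1 -2.  26.4]
[0.0, -0.05, 0.66] [0.01, -0.0, 0.0]
65 [278.1 124.1] [np.float64(249.09729667926422), np.float64(262.51660531009026), np.float64(293.58934468126654), np.float64(307.00558391765844)]
[ 87  87  85  90 138 137 137 137 136 135 133 132 134 136 137 136 134 108 137 134 134 136 138 136 134 133 136 134 135 137 137 136 135 132 133 134 136 136 135 133 134 136 137 135 134 134 135 136 121 136 136 137 136 135 132 132 133 133 134 134 134 119
  74  76  78  78  77  77  77  77  77  76  77  77  76]
80 [278.  101.9] [np.float64(248.54737638313472), np.float64(262.20676665461116), np.float64(293.83535625657095), np.float64(307.49156633683504)]
[ 90  89  92 127 140 137 139 144 138 136 135 136 137 137 139 139 136 117 138 138 138 139 140 140 136 136 139 136 139 140 141 140 138 135 136 137 138 139 138 136 137 140 141 137 138 138 137 139 112 139 140 140 140 138 137 135 135 137 138 137 139 137
  75  78  80  79  79  77  78  78  78  78  78  77  78]
100 [278.  71.] [np.float64(247.7827941420306), np.float64(261.77598280140506), np.float64(294.17739702673066), np.float64(308.16724818464655)]
[210 209 210 209 210 210 210 210 211 210 210 210 210 210 210 210 210 211 211 210 211 211 212 190 174 163 163 181 185 190 190 190 189 190 190 179 169 151 140 172 213 213 212 212 212 212 213 212 212 212 212 212 212 213 198 154 157 158 158 158 159 158
 158 158 158 159 158 159 158 158 158 158 158 158 159]
```

The strut and slot edges agree with the prediction to 0.5 px. Descending.

Call:
jog_arm(series=[0,-0.05,0,0,0,0,5,0,0,0.1,0,0,0,5,0,0,0.1,0,0,0,5,0,0,0.08,0,0,0,5,0,0,0.08,0,0,0,5,0,0,0.05,0,0,0,5,0,0,0,0,0,0,5,0,0,0,0,0,0,5])

```text
clock: 21.03
ee_pos: [583.7, 25.8, 83.0]
eef_rot: [0.634, 0.773, 0.0, -0.0]
wrist_force: [-0.1, -0.2, -2.8]
finger_gap: 12.8
grip_force: 45.0
```

```bash
python3 - <<'E'
from h import *
b=np.radians(11.2);plan([584.5,25.7,74],frame([0,0,-1],[np.cos(b),np.sin(b),0]),1);print(bot.observe()["wrist_force"])
E
```

```text
rot deg [-0. -0.  0.] shift mm tool [-0.3  0.8  9. ]
[-0.01, 0.02, 0.22] [-0.0, -0.01, 0.01]
[-0.13228205 -0.22579017 -2.8288377 ]
```

No contact and the head is 8 mm into the slot. I'll go the rest of the way.

Call:
jog_arm(series=[0,0.02,0.05,0,0,0,5,0,0,0.05,0,0,0,5,0,0,0.05,0,0,0,5,0,0,0.05,0,0,0,5,0,0,0.03,0,0,0,5,0,0,0,0,0,0,5,0,0,0,0,0,0,5,0,0,0,0,0,0,5])

```text
clock: 21.7
ee_pos: [584.7, 25.9, 74.2]
eef_rot: [0.634, 0.773, 0.0, -0.0]
wrist_force: [-0.6, -0.7, -2.1]
finger_gap: 12.6
grip_force: 45.0
```

Call:
jog_arm(series=[0,0,0.02,0,0,0,5,0,0,0.02,0,0,0,5,0,0,0,0,0,0,5,0,0,0,0,0,0,5])

```text
clock: 22.03
ee_pos: [585.1, 25.9, 74.1]
eef_rot: [0.634, 0.773, 0.0, 0.0]
wrist_force: [-3.6, -0.5, 6.3]
finger_gap: 12.2
grip_force: 45.1
```

Call:
jog_arm(series=[0,-0.01,-0.02,0,0,0.5,5,0,0,0,0,0,0.7,5,0,0,0,0,0,0.7,5,0,0,0,0,0,0.7,5,0,0,0,0,0,0.7,5,0,0,0,0,0,0.7,5,0,0,0,0,0,0.7,5,0,0,0,0,0,0.7,5,0,0,0,0,0,0.6,5,0,0,0,0,0,0,5])

```text
clock: 22.87
ee_pos: [585.2, 26.1, 73.9]
eef_rot: [0.813, 0.582, 0.001, 0.0]
wrist_force: [0.5, 1.6, -0.1]
finger_gap: 12.4
grip_force: 44.9
```

```bash
python3 - <<'E'
from h import *
np.set_printoptions(precision=2,suppress=True)
b=np.radians(11.2);plan([584.5,25.7,74],frame([0,0,-1],[np.sin(b),-np.cos(b),0]),1);o=bot.observe();print(o["wrist_force"],o["moment"],o["finger_gap"])
E
```

```text
rot deg [ 0.  -0.1 59.9] shift mm tool [-0.6 -0.5 -0.1]
[-0.01, -0.01, -0.0] [0.01, -0.02, 11.99]
[ 0.5   1.64 -0.07] [ 0.14 -0.08  0.04] 12.441380346881743
```

Call:
jog_arm(series=[0,0,0,0,0,0.7,5,0,0,0,0,0,0.7,5,0,0,0,0,0,0.7,5,0,0,0,0,0,0.7,5,0,0,0,0,0,0.7,5,0,0,0,0,0,0.7,5,0,0,0,0,0,0.7,5,0,0,0,0,0,0.7,5,0,0,0,0,0,0.4,5])

```text
clock: 23.62
ee_pos: [585.1, 25.8, 73.9]
eef_rot: [0.936, 0.352, 0.001, 0.0]
wrist_force: [1.3, 1.1, -0.3]
finger_gap: 12.6
grip_force: 45.0
```

```bash
python3 - <<'E'
from h import *
np.set_printoptions(precision=2,suppress=True)
b=np.radians(11.2);plan([584.5,25.7,74],frame([0,0,-1],[np.sin(b),-np.cos(b),0]),1);o=bot.observe();print(o["wrist_force"],o["moment"],o["finger_gap"],o["joint_pos"])
E
```

```text
rot deg [ 0.  -0.1 30. ] shift mm tool [-0.5 -0.3 -0.1]
[-0.01, -0.01, -0.0] [0.01, -0.02, 5.99]
[ 1.33  1.08 -0.33] [-0.04 -0.08  0.  ] 12.59581841795977 [-0.09  0.24  1.74  0.    1.16  0.76]
```

Call:
jog_arm(series=[0,0,0,0,0,0.7,5,0,0,0,0,0,0.7,5,0,0,0,0,0,0.7,5,0,0,0,0,0,0.7,5,0,0,0,0,0,0.7,5,0,0,0,0,0,0.7,5,0,0,0,0,0,0.7,5,0,0,0,0,0,0.7,5,0,0,0,0,0,0,5,0,0,0,0,0,0,5])

```text
clock: 24.45
ee_pos: [584.9, 25.6, 73.8]
eef_rot: [0.993, 0.117, 0.001, 0.0]
wrist_force: [1.8, -0.9, 1.0]
finger_gap: 12.2
grip_force: 45.0
```

```bash
python3 - <<'E'
from h import *
np.set_printoptions(precision=2,suppress=True)
b=np.radians(11.2);plan([584.5,25.7,74],frame([0,0,-1],[np.sin(b),-np.cos(b),0]),1);o=bot.observe();print(o["wrist_force"],o["moment"],o["finger_gap"],o["joint_pos"])
E
```

```text
rot deg [ 0.  -0.1  2.2] shift mm tool [-0.3 -0.2 -0.2]
[-0.01, -0.0, -0.01] [0.0, -0.02, 0.44]
[ 1.82 -0.93  1.04] [-0.28  0.01  0.02] 12.237925058239414 [-0.09  0.24  1.74  0.    1.16  1.25]
```

Call:
jog_arm(series=[0,0,0,0,0,0.4,5,0,0,0,0,0,0,5,0,0,0,0,0,0,40,0,0,0,0,0,0,40,0,0,0,0,0,0,40,0,0,0,0,0,0,40,0,0,0,0,0,0,40,0,0,0,0,0,0,40])

```text
clock: 25.12
ee_pos: [584.1, 25.9, 73.2]
eef_rot: [0.995, 0.098, -0.0, -0.0]
wrist_force: [0.0, 0.3, -0.0]
finger_gap: 38.4
grip_force: 0.0
```

Call:
jog_arm(series=[0,0,-0.2,0,0,0,40,0,0,-0.5,0,0,0,40,0,0,-0.5,0,0,0,40,0,0,-0.5,0,0,0,40,0,0,-0.5,0,0,0,40,0,0,-0.5,0,0,0,40,0,0,-0.3,0,0,0,40,0,0,0,0,0,0,40,0,0,0,0,0,0,40,0,0,0,0,0,0,40])

```text
clock: 25.95
ee_pos: [583.5, 25.9, 192.0]
eef_rot: [0.995, 0.098, -0.001, -0.0]
wrist_force: [0.1, -0.5, -0.0]
finger_gap: 39.7
grip_force: 0.0
```

```bash
python3 - <<'E'
from h import *
np.set_printoptions(precision=1,suppress=True,linewidth=220)
P=bot.camera_params("wrist");w=bot.camera("wrist")[:,:,::-1];cv2.imwrite("pics/w10.png",w);g=cv2.cvtColor(w,6).astype(int)
o=bot.observe();print(o["clock"],o["ee_pos"],o["wrist_force"],o["finger_gap"])
b=np.radians(11.2);x=np.array([np.cos(b),np.sin(b),0]);y=np.array([-x[1],x[0],0]);s=np.array([584.5,25.7,53])
for k in(35,45,50):
    r=proj("wrist",s+x*k+[0,0,15],P);c=[proj("wrist",s+x*k+y*e+[0,0,15],P)[0] for e in(-8,8)];R=int(round(r[1]));print(k,r,c,g[R-1:R+2,255:312].mean(0).astype(int))
e=proj("wrist",s+x*55+[0,0,15],P);print("end",e);C=int(e[0]);print(g[int(e[1])-12:int(e[1])+13,C-4:C+5].mean(1).astype(int))
print("fin",[proj("wrist",s+x*k+y*j+[0,0,51],P) for k in(-22,22) for j in(-7,7)])
for R in range(190,262,12): print(R,g[R,255:312:2])
E
```

```text
26.0 [583.2  25.9 191.5] [-0.8  0.7  0.3] 39.982356704276874
35 [281.4 153.2] [np.float64(289.6949175791607), np.float64(273.0380021697337)] [146 147 147 147 148 147 147 148 147 148 148 147 148 147 148 148 149 148 123 125 137 135 135 134 133 134 134 134 131 131 131 134 134 126 152 149 149 149 149 149 149 150 149 149 149 149 149 149 149 148 149 149 149 148
 149 149 149]
45 [281.4 142.6] [np.float64(289.78530819132277), np.float64(272.98234141543685)] [148 148 148 147 149 147 148 149 148 149 149 149 148 149 149 149 149 149 114 127 137 136 136 134 134 135 134 134 132 132 131 134 136 144 152 150 149 149 150 149 149 149 150 150 150 149 149 150 150 149 150 149 150 149
 149 149 149]
50 [281.4 137.3] [np.float64(289.83110053542856), np.float64(272.95414339001223)] [151 151 152 151 151 152 151 152 151 151 152 151 152 151 151 151 151 151 118 127 138 136 136 136 134 134 134 134 133 132 132 134 140 181 155 175 150 151 151 151 151 151 152 150 151 151 150 150 150 150 150 150 150 150
 149 150 150]
end [281.4 131.9]
[155 154 152 151 152 154 153 151 154 155 154 155 143 124 129 134 134 134 134 134 133 134 134 133 134]
fin [array([289. , 221.6]), array([273.5, 221.6]), array([289.4, 173.4]), array([273.2, 173.4])]
190 [130 133 133 132 129 131 133 132 132 109  69  71  73  74  71  72  69 117 188 188 188 182 139 132 131 131 130 133 132]
202 [182 193 192 193 192 184 184 194 124 131  74  76  77  74  76  76  73 121 184 183 183 183 182 183 184 184 183 184 183]
214 [212 214 216 218 218 219 210 208 211 205  78  84  84  83  85  88  83 134 217 216 215 215 215 215 214 211 211 214 213]
226 [212 211 210 211 213 212 212 210 209 206 174 183 183 185 186 183 187 167 217 213 211 213 214 214 212 210 209 210 215]
238 [211 212 211 213 214 206 207 212 214 217 169 182 183 184 185 185 186 196 213 214 213 211 210 211 216 216 211 210 211]
250 [209 208 211 211 211 211 211 207 208 211 211 210 211 209 203 199 209 213 212 215 213 213 212 213 213 213 211 211 213]
```

The bar lies square over the lug. Its edges are at columns 273–289 and its end is at row 132, both as predicted, and the gripper is clear.

```bash
python3 -c "
from bench import bot
print(bot.hand_in())"
```

```text
the job is handed in; nothing more can be done
None
```

I put the platform down, seated the hold-down bolt in the strut's slot and turned it square across the lug. I let go of everything and handed the job in at about 26 s; the hand-in returned no verdict.

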